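# Load the glued plate with the spatula and hold the bonding press at four clicks

### The arm

A 7-joint arm with a two-finger parallel gripper is mounted at the origin on the work surface. World frame = base frame: x ahead of the robot, y to its left, z up, the work surface at z = 0. Lengths are in mm, angles in rad, forces in N, time in s.
With the tool pointing down it reaches from about 350 to 900 mm from the base axis. Payload 19.9 kg.
Tool frame: the origin (TCP) lies midway between the tips of the shut fingers; the grasp point (between the pads) lies 19 mm behind it; z points along the fingers, x is the direction in which the jaws open and shut, and the axes are right-handed (so a half turn about z gives the same grasp; the last joint's range is limited). The gripper opens to 94 mm and grips with 3 to 60 N. Pads are 16 mm wide; open, the fingers measure 119 mm over their backs; the gripper's body (75 mm by 177 mm) begins 78 mm behind the grasp point.
Start: joints at [1.306, 0.417, -0.01, 1.614, 0.005, 1.111, -0.053], TCP at [138.705, -609.393, 205.425] pointing down, gripper open.
Joint ranges: [-2.81, 2.81], [-0.39, 2.02], [-1.27, 1.25], [0.06, 2.57], [-1.19, 4.33], [0.19, 2], [-2.82, 2.82]. Speed limits (rad/s): [1.89, 1.89, 2.39, 2.39, 3.01, 3.01, 3.01].

### API

Orientations are given as a unit quaternion [w, x, y, z].
In Python, from rig import ctrl gives the robot as it stands. The module is installed in compiled form; this text tells all that it offers.
- The arm moves only by the tool move_arm, never from a script. Its argument "series" is a list of rows, each an object of numbers: "tx", "ty", "tz": the shift along the tool's x, y, z in m; "wx", "wy", "wz": the turn, a rotation vector about the tool's x, y, z in rad; "fingers": the finger opening in m, from 0 to 0.094. A call has exactly 10 rows; each row is the pose to reach, as a shift and turn from the pose commanded when the call began, along the tool's axes at that moment; what a row does not reach only later rows make up. A row lasts 1/8 s, in which the tool goes at most 62.5 mm and 10.7 degrees, less where a joint would pass 70% of its speed; a pose out of reach is approached as far as the arm can. A call with a gripper value outside its range is refused whole. The fingers move at their own pace and stop on an object; "squeeze" is the grip in N (left out, the last holds). Time passes only in rows, so rows that repeat a pose let the fingers close, or fill a call up. It gives the time, the measured TCP pose, the force and the opening at its end, in the units of the state.
- ctrl.state(): the state, without advancing time (a new reading comes with each control period).
- ctrl.camera(name): name is "side" or "top" or "wrist"; returns the picture (480x640x3 uint8, blue, green, red); there is no depth.
- ctrl.calibration(name): a dict with "fovy" (degrees; the focal length in pixels is half the picture's height over the tangent of half this angle, whatever the lens; pixels are square), "cx", "cy" (the principal point, pixels), "k1" (the pictures are not rectified: a ray, as slopes to the right and down, at radius r is drawn at 1 + k1 r^2 times it, then the intrinsics apply), "rvec" (rotation vector, rad) and "tvec" (3), from world to camera coordinates, as OpenCV has them. Camera axes: x right, y down, z forward; pixel columns grow to the right and rows downward; lengths in mm; the calibration is good to about 2 mm. A picture is of the moment at which its call begins: read the wrist's pose just before it. calibration takes no time and is no camera call; for the wrist camera it gives the pose at the moment of the call.
- ctrl.hand_in(): hands the job in, once; it reports no verdict.
The state is a dict: "time": time; "joints": joint angles; "qvel": joint speeds; "joint_torque": joint torques, N m; "tool_pos": TCP position; "orientation": TCP orientation; "ft_force": force on the tool from outside, world axes, zero at the start; "torque": the same for the moment, N m; "finger_gap": finger opening in mm.
Only numpy, scipy, OpenCV 4.12 (cv2) and the standard library are available. Lean on these libraries where they do the work, as an engineer would, in place of code of your own. Each camera call takes 0.05 s, during which the arm holds its last target. There are 200 camera calls.

### The job

The freshly glued aluminium plate on its low rest must not be touched with the fingers: slide the spatula under it, carry it level to the ratchet press, set it down in the press's nest, draw the spatula out and lay it flat on the bench clear of the press. Then push the press lever down exactly four clicks (each can be felt), never going past the fourth, and finish while still holding the lever down there with the fingers, because it springs back up if let go. Leave everything else on the bench where it is.

Things in the scene. Friction and masses are not known exactly. Their poses are not given: they have to be found in the camera images.
- plate: Flat aluminium plate, 60 (x) x 90 (y) x 6 mm thick, 100 g, with a 5 mm high, 10 mm wide steel bush standing on each of its four corners. Lies bushes up on the rest. Origin: centre of its underside; z up.
- rest: Low fixed rest: base 80 (x) x 110 (y) x 6 mm with two white strips 76 mm long (x), 14 mm wide, tops 20 mm above the bench. Between them, under the plate, a slot 60 mm wide (y -30 to 30) and 14 mm high, open at both x ends. Origin: centre of its underside on the bench; -x end roughly to the robot. At the start the plate lies centred on it to 5 mm, square to 0.06 rad.
- spatula: Lifting spatula, 160 g: steel blade 40 mm wide, 3 mm thick, from 20 mm behind the origin to 125 mm ahead of it (+x); over the origin an upright wooden grip 18 mm wide (y), 34 mm long (x), 37 to 102 mm above the blade's underside, to be gripped from above across y. Origin: under the grip, on the underside. Starts flat on the bench, blade pointing roughly to +y.
- press: Fixed bench press. Origin: underside, below the nest's centre; front (-x) roughly to the robot. Base 6 mm thick, x -45 to 55, y -105 to 145 mm. White double post 190 mm tall (x -20 to 20, y 78 to 122 mm) carries the lever's pivot at y = 100, z = 90 mm; the lever reaches over the nest towards -y.
- nest (a point): Centre of the plate's seat in the press, 20 mm above the bench, axes as the press. Two strips as on the rest (same slot along x, 60 mm wide, 14 mm high, closed at the back) between guides 6 mm above the seat, at y = +-50 mm and at the back x = 35 mm; front (-x) open. The plate goes in as it lies on the rest, with 5 mm play. Lever up, the foot hangs 40 mm above the seat.
- lever_grip (a point): Centre of the black cross bar at the free end of the lever, 60 mm long along x, 20 mm thick, 200 mm from the pivot on a steel bar 16 mm wide, at about y = -88 mm of the press and 159 mm above the bench when up. Pushed down, it sinks about 20 mm per click, in an arc about the pivot.
- lever (a joint): Lever angle: 0 up at rest, grows as the bar is pushed down, stop at 0.62 rad. Clicks every 0.1 rad: resistance peaks on leaving a notch (about 0.03 rad past it), then drops by about 4 N as the pawl passes the tooth tip (0.05, 0.15, 0.25, 0.35, 0.45 rad) into the next notch: that drop is the click. First notch at 0.1, fourth at 0.4. Pushing takes 3 to 12 N at the bar; let go, it springs right back.
- press_foot: Rubber-tipped sprung foot (16 mm ball) under the middle of the lever. It meets the plate in the nest between clicks three and four and presses it with about 3 N at the fourth. Origin: the tip of the ball.
- jar: Bystander: glass jar with white cap, 56 mm wide, 100 mm high. Origin: centre of underside.
- nut_tray: Bystander: blue tray with steel nuts, 150 x 200 x 25 mm. Origin: centre of underside.
- hole_block: Bystander: aluminium block with five holes, 35 x 140 x 30 mm. Origin: centre of underside.
- screwdriver: Bystander: screwdriver lying down.
- tube_cup: Bystander: clear cup with white plastic tubes, 76 mm wide, 190 mm high with the tubes. Origin: centre of underside.

How it is judged:
By the outcome, as a careful person would: the job done as asked, in the order asked, and still so for the second after the job is handed in, while the arm keeps its last pose, push and grip.
It also fails if it takes over 72 s, if anything falls off the work surface, if the arm or the gripper's body presses on something with over 40 N, if the wrist force passes 120 N, or if a joint passes its speed limit or range.

## Working session

There is one attempt and no reset: what is moved stays moved. The work goes in short steps, Python scripts to look and compute and a tool call to move; the robot and the scene stay as the last step left them, time stands still between calls to the robot, and variables do not carry over. Pictures are saved under pics/ and viewed, about 8 in all and at most 12, crops included, and the job is handed in when it is done.

Besides the shell and the picture viewer there is one more tool, called after "Request:" by a JSON object that holds its "op" and its "data", one argument or row to a line. move_arm: Moves the arm, as the interface text tells. Its arguments: {"type":"object","properties":{"series":{"type":"array"},"squeeze":{"type":"number"}},"required":["series"]}

```bash
mkdir -p pics; cat > h.py <<'E'
import numpy as np, cv2, json
from rig import ctrl
from scipy.spatial.transform import Rotation as R
def cal(n):
    c=ctrl.calibration(n); f=240/np.tan(np.radians(c['fovy'])/2)
    K=np.array([[f,0,c['cx']],[0,f,c['cy']],[0,0,1.]]); d=np.array([c['k1'],0,0,0.])
    return K,d,np.array(c['rvec'],float),np.array(c['tvec'],float)
def toworld(c,px,z):
    K,d,r,t=c; px=np.array(px,float).reshape(-1,1,2)
    n=cv2.undistortPoints(px,K,d).reshape(-1,2); Rm=cv2.Rodrigues(r)[0]
    o=-Rm.T@t; D=np.c_[n,np.ones(len(n))]@Rm
    z=np.broadcast_to(z,len(n)); return o+D*((z-o[2])/D[:,2])[:,None]
def topx(c,P):
    K,d,r,t=c; return cv2.projectPoints(np.array(P,float).reshape(-1,1,3),r,t,K,d)[0].reshape(-1,2)
def st():
    s=ctrl.state(); print({k:np.round(s[k],3).tolist() for k in('time','joints','tool_pos','orientation','ft_force','finger_gap')}); return s
E
python3 - <<'E'
from h import *
s=st()
for n in('top','side'):
    c=cal(n); print(n,c); cv2.imwrite(f'pics/{n}0.png',ctrl.camera(n))
    o=-cv2.Rodrigues(c[2])[0].T@c[3]; print(o)
E
```

```text
{'time': 0.0, 'joints': [1.306, 0.418, -0.01, 1.614, 0.005, 1.111, -0.053], 'tool_pos': [138.62, -609.041, 204.825], 'orientation': [-0.0, 0.782, -0.624, -0.0], 'ft_force': [-1.309, 0.56, -0.599], 'finger_gap': 93.887}
top (array([[490.4779553 ,   0.        , 316.4930298 ],
       [  0.        , 490.4779553 , 245.17080431],
       [  0.        ,   0.        ,   1.        ]]), array([0.01851667, 0.        , 0.        , 0.        ]), array([ 2.15913082, -2.18669084,  0.08448694]), array([  38.0190346 ,  608.20371183, 1298.69123483]))
[ 494.04384097   19.36156853 1346.66326094]
side (array([[518.79318798,   0.        , 317.98802898],
       [  0.        , 518.79318798, 232.35419274],
       [  0.        ,   0.        ,   1.        ]]), array([0.04353681, 0.        , 0.        , 0.        ]), array([ 0.24096126, -2.89660631,  1.04508963]), array([ 596.1895754 ,  153.2940845 , 1131.66009665]))
[492.06958262 694.44906869 967.05929361]
```

View pics/top0.png

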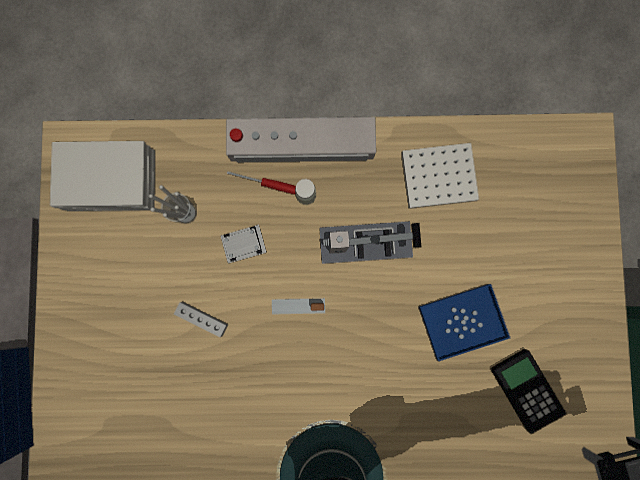

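View pics/side0.png

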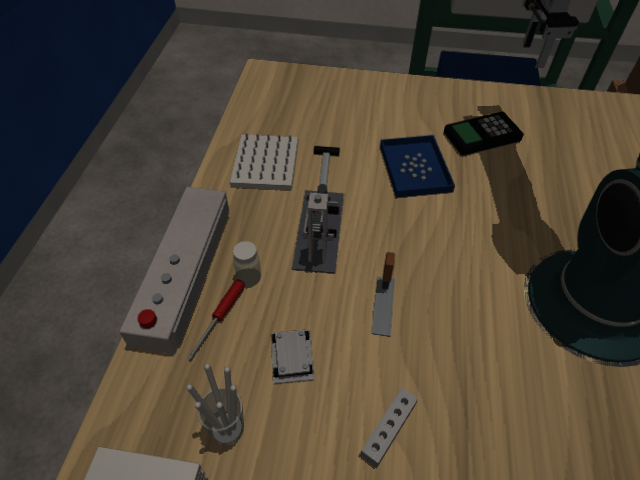

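Top view: the rest with the plate is at about (243,243), the spatula blade at (272–310,306) with its grip at (316,305), and the press at (320–412,242) with the lever bar at (416,235). The side view agrees. I'll enlarge these parts.

```bash
python3 - <<'E'
import cv2,numpy as np
t=cv2.imread('pics/top0.png'); o=np.zeros((590,790,3),np.uint8)
def put(x0,y0,x1,y1,s,X,Y):
    c=cv2.resize(t[y0:y1,x0:x1],None,fx=s,fy=s,interpolation=cv2.INTER_CUBIC)
    for k in range(x0,x1,10): cv2.line(c,((k-x0)*s,0),((k-x0)*s,6),(0,0,255),1); cv2.putText(c,str(k),((k-x0)*s,16),0,.33,(0,0,255))
    for k in range(y0,y1,10): cv2.line(c,(0,(k-y0)*s),(6,(k-y0)*s),(0,0,255),1); cv2.putText(c,str(k),(8,(k-y0)*s+4),0,.33,(0,0,255))
    o[Y:Y+c.shape[0],X:X+c.shape[1]]=c
put(215,220,275,265,6,0,0); put(265,290,335,320,6,365,0); put(310,215,430,267,6,0,275)
cv2.imwrite('pics/crop1.png',o)
E
```

```text
(no output)
```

View pics/crop1.png

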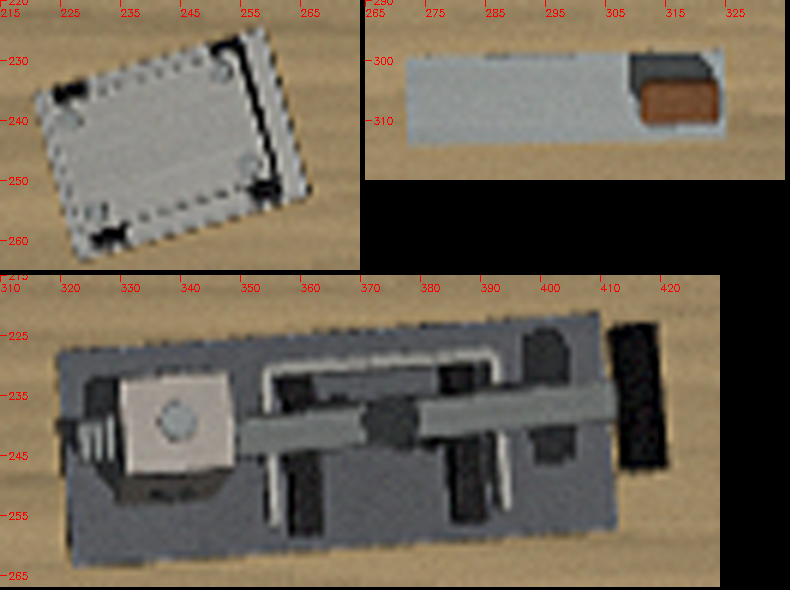

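```bash
cat > fit.py <<'E'
from h import *
from scipy.optimize import least_squares
def fit(c,model,px,x0):
    m=np.array(model,float)
    def proj(p):
        a=p[2]; Rz=np.array([[np.cos(a),-np.sin(a),0],[np.sin(a),np.cos(a),0],[0,0,1]])
        return topx(c,m@Rz.T+[p[0],p[1],0])
    r=least_squares(lambda p:(proj(p)-px).ravel(),x0,x_scale=[1,1,.01]); return r.x,np.abs(r.fun).max()
E
python3 - <<'E'
from fit import *
c=cal('top')
# image: up=+x, left=+y
rest=[(40,55,6),(40,-55,6),(-40,-55,6),(-40,55,6)]
print('rest',fit(c,rest,[(221,235),(258.5,225),(266.5,253),(228.5,263)],[500,230,0]))
b=[(23,38,31),(23,-38,31),(-23,-38,31),(-23,38,31)]
b=[(25,40,31),(25,-40,31),(-25,-40,31),(-25,40,31)]
print('plate',fit(c,b,[(226.5,239),(252,231.5),(257,247.5),(231,255.5)],[500,230,0]))
press=[(55,145,6),(55,-105,6),(-45,-105,6),(-45,145,6)]
print('press',fit(c,press,[(319.8,227.5),(409.5,221.3),(413,257.2),(322,263.5)],[500,-50,0]))
sp=[(125,20,3),(125,-20,3),(-20,-20,3),(-20,20,3)]
print('spat',fit(c,sp,[(272,313.5),(272,299.5),(325,298.8),(325,313)],[350,0,1.57]))
print('gripTop',toworld(c,[(312,303.5),(324,303.2),(324,310.8),(312,311)],102))
print('bar',toworld(c,[(411.5,224),(419,223),(421,247),(413.5,248)],169))
for r in ('rest',):pass
E
```

```text
rest (array([6.16376737e+02, 2.30566464e+02, 2.54932334e-01]), np.float64(0.7858021086284452))
plate (array([6.15809650e+02, 2.32031473e+02, 2.81401315e-01]), np.float64(1.6682874747448864))
press (array([ 6.12633199e+02, -1.25701654e+02,  5.65027288e-02]), np.float64(0.5311889778112118))
spat (array([444.63565521,  29.01867599,   1.56938089]), np.float64(0.41942595925422665))
gripTop [[454.65156317  42.81433684 102.        ]
 [455.04035335  12.55910084 102.        ]
 [436.04741729  12.81878663 102.        ]
 [435.90549939  43.02888455 102.        ]]
bar [[ 644.5399497  -200.75521696  169.        ]
 [ 646.72073818 -218.86125393  169.        ]
 [ 588.56943382 -221.89888507  169.        ]
 [ 586.39309454 -203.86993772  169.        ]]
```

Poses in world axes (mm, rad), each consistent with the known sizes:

| Item | x | y | yaw |
|---|---|---|---|
| Rest | 616 | 231 | 0.255 |
| Press | 613 | −126 | 0.057 |
| Spatula | 445 | 29 | 1.569 |

Next I'll go high and central for a wrist look.

```bash
cat >> h.py <<'E'
def go(x,y,z,psi):
    "tool-frame shift/turn (m, rad) from the measured pose to a tool-down pose, tool x at angle psi"
    s=st(); w,a,b,c=s['orientation']; R0=R.from_quat([a,b,c,w])
    R1=R.from_matrix(np.c_[[np.cos(psi),np.sin(psi),0],[np.sin(psi),-np.cos(psi),0],[0,0,-1.]])
    t=R0.inv().apply(np.array([x,y,z])-s['tool_pos'])/1000
    print('GO t',np.round(t,4).tolist(),'w',np.round((R0.inv()*R1).as_rotvec(),4).tolist())
E
python3 -c "
from h import *
go(480,40,480,0)"
```

```text
{'time': 0.1, 'joints': [1.305, 0.418, -0.01, 1.614, 0.005, 1.111, -0.053], 'tool_pos': [138.638, -609.089, 204.883], 'orientation': [-0.0, 0.782, -0.624, -0.0], 'ft_force': [0.789, 1.056, -0.175], 'finger_gap': 93.871}
GO t [-0.5575, -0.4769, -0.2745] w [-0.0007, 0.001, -1.347]
```

Request:
{"op": "move_arm", "data": {
  "series": [
    {"tx":-0.5575,"ty":-0.477,"tz":-0.2745,"wz":-1.347},
    {"tx":-0.5575,"ty":-0.477,"tz":-0.2745,"wz":-1.347},
    {"tx":-0.5575,"ty":-0.477,"tz":-0.2745,"wz":-1.347},
    {"tx":-0.5575,"ty":-0.477,"tz":-0.2745,"wz":-1.347},
    {"tx":-0.5575,"ty":-0.477,"tz":-0.2745,"wz":-1.347},
    {"tx":-0.5575,"ty":-0.477,"tz":-0.2745,"wz":-1.347},
    {"tx":-0.5575,"ty":-0.477,"tz":-0.2745,"wz":-1.347},
    {"tx":-0.5575,"ty":-0.477,"tz":-0.2745,"wz":-1.347},
    {"tx":-0.5575,"ty":-0.477,"tz":-0.2745,"wz":-1.347},
    {"tx":-0.5575,"ty":-0.477,"tz":-0.2745,"wz":-1.347}
  ]
}}

```text
validation failed for argument at $.se...
```

```bash
python3 -c "
from h import *
go(480,40,480,0)
c=cal('wrist');print(c, -cv2.Rodrigues(c[2])[0].T@c[3])
for P in [(616,231,20),(613,-126,20),(445,29,3),(616,-211,169)]: print(P,topx(c,[P]))"
```

```text
{'time': 0.1, 'joints': [1.305, 0.418, -0.01, 1.614, 0.005, 1.111, -0.053], 'tool_pos': [138.638, -609.089, 204.883], 'orientation': [-0.0, 0.782, -0.624, -0.0], 'ft_force': [0.789, 1.056, -0.175], 'finger_gap': 93.871}
GO t [-0.5575, -0.4769, -0.2745] w [-0.0007, 0.001, -1.347]
(array([[425.63234473,   0.        , 314.28768514],
       [  0.        , 425.63234473, 239.15181323],
       [  0.        ,   0.        ,   1.        ]]), array([-0.10148132,  0.        ,  0.        ,  0.        ]), array([-2.29731504,  1.83262925,  0.23152184]), array([-625.48319777,  -24.86213558,  390.47983585])) [ 209.47731439 -594.41335295  383.55427162]
(616, 231, 20) [[1966.03930515 1746.84445165]]
(613, -126, 20) [[235.95431214 116.93057367]]
(445, 29, 3) [[32.52512054 10.27063445]]
(616, -211, 169) [[4941.39619323 8728.46444135]]
```

Request:
{"op": "move_arm", "data": {
  "series": [
    {"tx":-0.5575,"ty":-0.477,"tz":-0.2745,"wx":0,"wy":0,"wz":-1.347,"fingers":0.094},
    {"tx":-0.5575,"ty":-0.477,"tz":-0.2745,"wx":0,"wy":0,"wz":-1.347,"fingers":0.094},
    {"tx":-0.5575,"ty":-0.477,"tz":-0.2745,"wx":0,"wy":0,"wz":-1.347,"fingers":0.094},
    {"tx":-0.5575,"ty":-0.477,"tz":-0.2745,"wx":0,"wy":0,"wz":-1.347,"fingers":0.094},
    {"tx":-0.5575,"ty":-0.477,"tz":-0.2745,"wx":0,"wy":0,"wz":-1.347,"fingers":0.094},
    {"tx":-0.5575,"ty":-0.477,"tz":-0.2745,"wx":0,"wy":0,"wz":-1.347,"fingers":0.094},
    {"tx":-0.5575,"ty":-0.477,"tz":-0.2745,"wx":0,"wy":0,"wz":-1.347,"fingers":0.094},
    {"tx":-0.5575,"ty":-0.477,"tz":-0.2745,"wx":0,"wy":0,"wz":-1.347,"fingers":0.094},
    {"tx":-0.5575,"ty":-0.477,"tz":-0.2745,"wx":0,"wy":0,"wz":-1.347,"fingers":0.094},
    {"tx":-0.5575,"ty":-0.477,"tz":-0.2745,"wx":0,"wy":0,"wz":-1.347,"fingers":0.094}
  ],
  "squeeze": 50
}}

```text
time: 1.35
tool_pos: [411.4, -89.3, 425.2]
orientation: [0.0, 1.0, -0.0, 0.0]
ft_force: [0.9, -0.5, 1.0]
finger_gap: 94.0
```

```bash
python3 -c "
from h import *
go(480,40,480,0)
c=cal('wrist');print(-cv2.Rodrigues(c[2])[0].T@c[3])
for P in [(616,231,20),(613,-126,20),(445,29,3),(616,-211,169)]: print(P,topx(c,[P]))"
```

```text
{'time': 1.35, 'joints': [0.847, -0.097, -0.637, 1.714, -0.057, 1.506, 0.215], 'tool_pos': [411.392, -89.32, 425.185], 'orientation': [0.0, 1.0, -0.0, 0.0], 'ft_force': [0.87, -0.482, 0.972], 'finger_gap': 93.974}
GO t [0.0686, -0.1293, -0.0549] w [0.0005, -0.0, -0.0001]
[412.46051579 -18.73417821 603.80937314]
(616, 231, 20) [[472.9081038  -62.14504375]]
(613, -126, 20) [[456.52545093 210.54947177]]
(445, 29, 3) [[338.12272621  95.6617578 ]]
(616, -211, 169) [[494.86780517 309.18338307]]
```

```bash
python3 -c "
from h import *
np.savez('pics/w1cal.npz',**dict(zip('Kdrt',cal('wrist'))))
im=ctrl.camera('wrist');cv2.imwrite('pics/w1.png',im)
cr=im[130:350,380:560];o=cv2.resize(cr,None,fx=2.7,fy=2.7,interpolation=cv2.INTER_CUBIC);cv2.imwrite('pics/w1c.png',o)
go(470,100,350,0)"
```

```text
{'time': 1.4, 'joints': [0.842, -0.097, -0.647, 1.708, -0.059, 1.508, 0.207], 'tool_pos': [414.407, -82.765, 427.847], 'orientation': [0.0, 1.0, 0.004, 0.002], 'ft_force': [-1.149, 6.953, -0.521], 'finger_gap': 93.853}
GO t [0.0566, -0.1824, 0.0779] w [0.0006, -0.0036, 0.0071]
```

View pics/w1c.png

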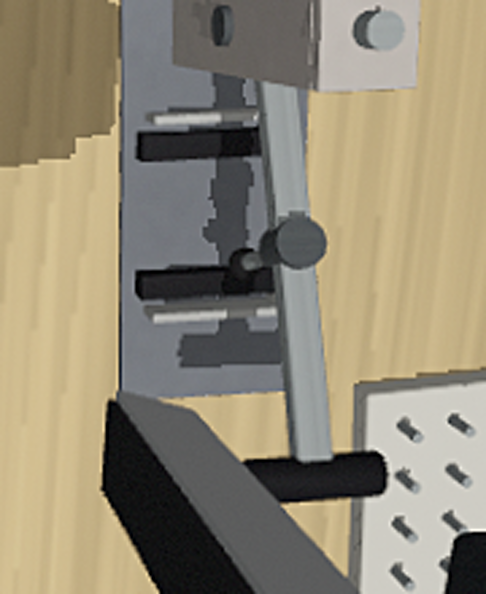

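The wrist view shows the press: the base's front-right corner at (424.8,276.3), the nest guides' front ends at about (434,174) and (434,246), and the bar near (500,306). I'll compare these with the model projection and move over the rest.

```bash
python3 -c "
from fit import *
z=np.load('pics/w1cal.npz');c=tuple(z[k] for k in 'Kdrt')
for p in ([612.6,-125.7,.0565],):
  a=p[2];Rz=np.array([[np.cos(a),-np.sin(a),0],[np.sin(a),np.cos(a),0],[0,0,1]])
  m=np.array([(-45,-105,6),(-45,40,6),(-38,50,26),(-38,-50,26),(-38,44,20),(-38,30,20),(-38,-30,20),(-38,-44,20),(30,-88,159),(-20,78,190),(20,78,190)],float)
  q=(topx(c,m@Rz.T+[p[0],p[1],0])-[380,130])*2.7
  for u,v in zip(m,q): print(u,v.round(0))
"
```

```text
[ -45. -105.    6.] [113. 403.]
[-45.  40.   6.] [114. 141.]
[-38.  50.  26.] [138. 126.]
[-38. -50.  26.] [136. 316.]
[-38.  44.  20.] [135. 136.]
[-38.  30.  20.] [135. 163.]
[-38. -30.  20.] [134. 277.]
[-38. -44.  20.] [133. 302.]
[ 30. -88. 159.] [371. 475.]
[-20.  78. 190.] [306.  94.]
[ 20.  78. 190.] [411.  90.]
```

Request:
{"op": "move_arm", "data": {
  "series": [
    {"tx":0.0566,"ty":-0.182,"tz":0.078,"wx":0,"wy":-0.0036,"wz":0.007,"fingers":0.094},
    {"tx":0.0566,"ty":-0.182,"tz":0.078,"wx":0,"wy":-0.0036,"wz":0.007,"fingers":0.094},
    {"tx":0.0566,"ty":-0.182,"tz":0.078,"wx":0,"wy":-0.0036,"wz":0.007,"fingers":0.094},
    {"tx":0.0566,"ty":-0.182,"tz":0.078,"wx":0,"wy":-0.0036,"wz":0.007,"fingers":0.094},
    {"tx":0.0566,"ty":-0.182,"tz":0.078,"wx":0,"wy":-0.0036,"wz":0.007,"fingers":0.094},
    {"tx":0.0566,"ty":-0.182,"tz":0.078,"wx":0,"wy":-0.0036,"wz":0.007,"fingers":0.094},
    {"tx":0.0566,"ty":-0.182,"tz":0.078,"wx":0,"wy":-0.0036,"wz":0.007,"fingers":0.094},
    {"tx":0.0566,"ty":-0.182,"tz":0.078,"wx":0,"wy":-0.0036,"wz":0.007,"fingers":0.094},
    {"tx":0.0566,"ty":-0.182,"tz":0.078,"wx":0,"wy":-0.0036,"wz":0.007,"fingers":0.094},
    {"tx":0.0566,"ty":-0.182,"tz":0.078,"wx":0,"wy":-0.0036,"wz":0.007,"fingers":0.094}
  ]
}}

```text
time: 2.65
tool_pos: [467.7, 90.6, 346.5]
orientation: [0.0, 1.0, -0.004, -0.002]
ft_force: [0.4, 0.6, 0.4]
finger_gap: 93.7
```

```bash
python3 -c "
from h import *
st()
c=cal('wrist');np.savez('pics/w2cal.npz',**dict(zip('Kdrt',c)))
im=ctrl.camera('wrist');cv2.imwrite('pics/w2.png',im)
print(topx(c,[(616,231,20),(445,29,3),(445,29,102)]))
go(445,29,120,0)"
```

```text
{'time': 2.65, 'joints': [0.611, 0.094, -0.918, 1.745, 0.075, 1.344, -0.329], 'tool_pos': [467.687, 90.618, 346.533], 'orientation': [0.0, 1.0, -0.004, -0.002], 'ft_force': [0.449, 0.55, 0.42], 'finger_gap': 93.706}
[[443.61056699  69.53204307]
 [296.71765575 238.72247763]
 [292.6092743  262.08137299]]
{'time': 2.7, 'joints': [0.611, 0.094, -0.918, 1.745, 0.075, 1.344, -0.329], 'tool_pos': [467.645, 90.691, 346.483], 'orientation': [0.0, 1.0, -0.004, -0.002], 'ft_force': [-0.579, -0.105, 0.981], 'finger_gap': 93.941}
GO t [-0.0214, 0.0618, 0.2266] w [0.0, 0.0036, -0.007]
```

View pics/w2.png

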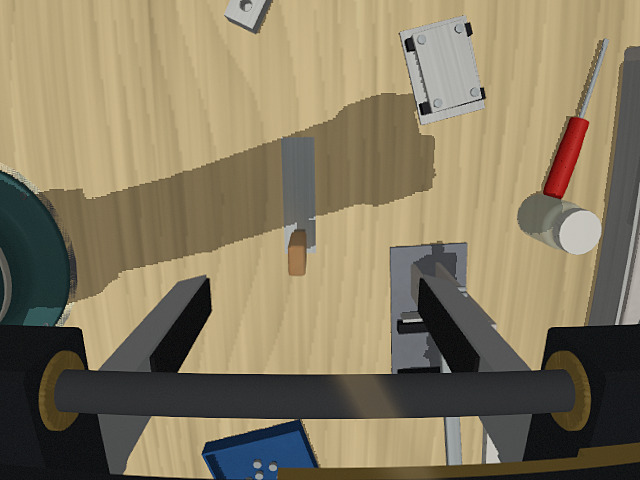

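Rest base corners are near (400,33), (463,16), (485,106) and (421,124), the spatula blade at (282–315,138–250), and the press's left end at (390–467,246). I'll make one enlargement for precise corners.

```bash
python3 - <<'E'
import cv2,numpy as np
t=cv2.imread('pics/w2.png'); o=np.zeros((600,800,3),np.uint8)
def put(x0,y0,x1,y1,s,X,Y):
    c=cv2.resize(t[y0:y1,x0:x1],None,fx=s,fy=s,interpolation=cv2.INTER_CUBIC)
    for k in range(x0,x1,10): cv2.line(c,((k-x0)*s,0),((k-x0)*s,6),(0,0,255),1); cv2.putText(c,str(k),((k-x0)*s,16),0,.33,(0,0,255))
    for k in range(y0,y1,10): cv2.line(c,(0,(k-y0)*s),(6,(k-y0)*s),(0,0,255),1); cv2.putText(c,str(k),(8,(k-y0)*s+4),0,.33,(0,0,255))
    o[Y:Y+c.shape[0],X:X+c.shape[1]]=c
put(390,10,490,130,5,0,0); put(270,130,330,280,4,500,0)
put(380,235,480,382,2,0,0) if 0 else None
c=cv2.resize(t[235:285,380:480],None,fx=3,fy=3); 
cv2.imwrite('pics/crop2.png',o)
E
```

```text
(no output)
```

View pics/crop2.png

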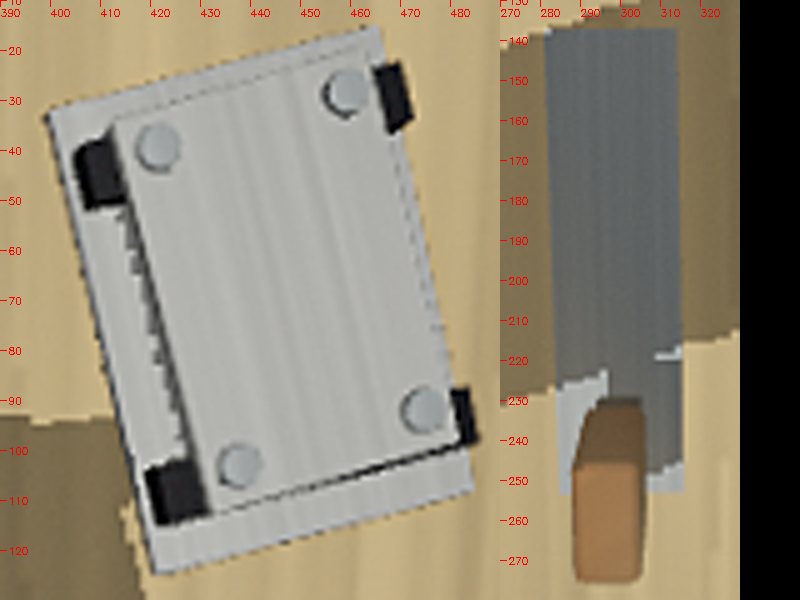

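```bash
python3 - <<'E'
from fit import *
z=np.load('pics/w2cal.npz');c=tuple(z[k] for k in 'Kdrt')
rest=[(-40,55,6),(40,55,6),(40,-55,6),(-40,-55,6)]
print('rest',fit(c,rest,[(400,32.5),(464,15.5),(484.5,107.5),(421.3,124)],[616,230,.25]))
for hx,hy in((25,40),(22,37),(23,38)):
    print('plate',fit(c,[(-hx,hy,31),(hx,hy,31),(hx,-hy,31),(-hx,-hy,31)],[(421.5,39.5),(459,28.5),(474.5,92),(437.5,103)],[616,230,.25]))
print('spat',fit(c,[(125,20,3),(125,-20,3),(-20,-20,3),(-20,20,3)],[(281.5,137),(314,137),(315.5,253),(284,253)],[445,30,1.57]))
print('press pts',toworld(c,[(390,248),(467,243)],6))
a=.0565
for x,y in((-45,145),(55,145)): print(612.6+x*np.cos(a)-y*np.sin(a),-125.7+x*np.sin(a)+y*np.cos(a))
print(toworld(c,[(292,247),(304,246)],102), toworld(c,[(289,275),(303,274)],102))
E
```

```text
rest (array([6.19376439e+02, 2.31999893e+02, 2.70829776e-01]), np.float64(1.4112295155203185))
plate (array([6.18214763e+02, 2.33278590e+02, 2.97411319e-01]), np.float64(4.724630703238375))
plate (array([6.18096560e+02, 2.33386869e+02, 2.96419827e-01]), np.float64(1.235101147756268))
plate (array([6.18134090e+02, 2.33352282e+02, 2.96771250e-01]), np.float64(2.3973271420373408))
spat (array([448.46174517,  30.03626337,   1.57191624]), np.float64(0.4402634678140771))
press pts [[563.2304415   16.8772717    6.        ]
 [662.25798122  22.76894525   6.        ]]
559.4836645756163 16.527475935855506
659.3240945313487 22.174470380203203
[[444.69718037  45.2795099  102.        ]
 [457.08935825  46.27268127 102.        ]] [[440.91942116  14.82348583 102.        ]
 [455.63613521  15.85441122 102.        ]]
```

Both cameras agree to about 3 mm. I'll use the mean of the two (mm, rad): spatula (446.5, 29.5), rest (617.9, 231.3, 0.263), plate (617, 232.5, 0.29) and press (614.3, −125.2, 0.0565). Now for the spatula grasp.

Request:
{"op": "move_arm", "data": {
  "series": [
    {"tx":-0.021,"ty":0.0612,"tz":0.05,"wx":0,"wy":0.0036,"wz":-0.007,"fingers":0.094},
    {"tx":-0.021,"ty":0.0612,"tz":0.1,"wx":0,"wy":0.0036,"wz":-0.007,"fingers":0.094},
    {"tx":-0.021,"ty":0.0612,"tz":0.15,"wx":0,"wy":0.0036,"wz":-0.007,"fingers":0.094},
    {"tx":-0.021,"ty":0.0612,"tz":0.19,"wx":0,"wy":0.0036,"wz":-0.007,"fingers":0.094},
    {"tx":-0.021,"ty":0.0612,"tz":0.22,"wx":0,"wy":0.0036,"wz":-0.007,"fingers":0.094},
    {"tx":-0.021,"ty":0.0612,"tz":0.25,"wx":0,"wy":0.0036,"wz":-0.007,"fingers":0.094},
    {"tx":-0.021,"ty":0.0612,"tz":0.275,"wx":0,"wy":0.0036,"wz":-0.007,"fingers":0.094},
    {"tx":-0.021,"ty":0.0612,"tz":0.2855,"wx":0,"wy":0.0036,"wz":-0.007,"fingers":0.094},
    {"tx":-0.021,"ty":0.0612,"tz":0.2855,"wx":0,"wy":0.0036,"wz":-0.007,"fingers":0.05},
    {"tx":-0.021,"ty":0.0612,"tz":0.2855,"wx":0,"wy":0.0036,"wz":-0.007,"fingers":0.05}
  ]
}}

```text
time: 3.95
tool_pos: [445.8, 29.8, 61.9]
orientation: [0.0, 1.0, -0.0, 0.001]
ft_force: [-0.3, -0.5, 0.8]
finger_gap: 77.6
```

```bash
python3 -c "
from h import *
go(446.5,29.5,61,0)"
```

```text
{'time': 3.95, 'joints': [0.51, 0.413, -0.751, 2.142, 0.422, 0.733, -0.52], 'tool_pos': [445.763, 29.754, 61.853], 'orientation': [0.0, 1.0, -0.0, 0.001], 'ft_force': [-0.334, -0.482, 0.763], 'finger_gap': 77.587}
GO t [0.0007, 0.0003, 0.0009] w [0.0001, -0.0011, -0.0]
```

Request:
{"op": "move_arm", "data": {
  "series": [
    {"tx":0,"ty":0,"tz":0,"wx":0,"wy":0,"wz":0,"fingers":0},
    {"tx":0,"ty":0,"tz":0,"wx":0,"wy":0,"wz":0,"fingers":0},
    {"tx":0,"ty":0,"tz":0,"wx":0,"wy":0,"wz":0,"fingers":0},
    {"tx":0,"ty":0,"tz":0,"wx":0,"wy":0,"wz":0,"fingers":0},
    {"tx":0,"ty":0,"tz":0,"wx":0,"wy":0,"wz":0,"fingers":0},
    {"tx":0,"ty":0,"tz":0,"wx":0,"wy":0,"wz":0,"fingers":0},
    {"tx":0,"ty":0,"tz":0,"wx":0,"wy":0,"wz":0,"fingers":0},
    {"tx":0,"ty":0,"tz":0,"wx":0,"wy":0,"wz":0,"fingers":0},
    {"tx":0,"ty":0,"tz":0,"wx":0,"wy":0,"wz":0,"fingers":0},
    {"tx":0,"ty":0,"tz":0,"wx":0,"wy":0,"wz":0,"fingers":0}
  ],
  "squeeze": 55
}}

```text
time: 5.2
tool_pos: [445.2, 29.7, 61.0]
orientation: [-0.0, 1.0, -0.0, -0.0]
ft_force: [0.4, 0.4, -1.8]
finger_gap: 17.8
```

```bash
python3 -c "
from h import *
go(446.5,29.5,61,0)
# approach: spatula origin 225 mm before rest along its x, blade underside at 11
a=.27; 
go(618-205*np.cos(a),232-205*np.sin(a),100,a-np.pi/2)"
```

```text
{'time': 5.2, 'joints': [0.509, 0.415, -0.75, 2.143, 0.423, 0.733, -0.52], 'tool_pos': [445.178, 29.707, 61.017], 'orientation': [-0.0, 1.0, -0.0, -0.0], 'ft_force': [0.446, 0.368, -1.753], 'finger_gap': 17.836}
GO t [0.0013, 0.0002, 0.0] w [-0.0001, 0.0001, -0.0]
{'time': 5.2, 'joints': [0.509, 0.415, -0.75, 2.143, 0.423, 0.733, -0.52], 'tool_pos': [445.178, 29.707, 61.017], 'orientation': [-0.0, 1.0, -0.0, -0.0], 'ft_force': [0.446, 0.368, -1.753], 'finger_gap': 17.836}
GO t [-0.0248, -0.1476, -0.039] w [0.0, 0.0001, 1.3008]
```

Request:
{"op": "move_arm", "data": {
  "series": [
    {"tx":0,"ty":0,"tz":-0.02,"wx":0,"wy":0,"wz":0.05,"fingers":0},
    {"tx":0,"ty":-0.015,"tz":-0.04,"wx":0,"wy":0,"wz":0.2,"fingers":0},
    {"tx":-0.005,"ty":-0.035,"tz":-0.04,"wx":0,"wy":0,"wz":0.38,"fingers":0},
    {"tx":-0.01,"ty":-0.06,"tz":-0.04,"wx":0,"wy":0,"wz":0.56,"fingers":0},
    {"tx":-0.015,"ty":-0.085,"tz":-0.04,"wx":0,"wy":0,"wz":0.74,"fingers":0},
    {"tx":-0.02,"ty":-0.105,"tz":-0.039,"wx":0,"wy":0,"wz":0.92,"fingers":0},
    {"tx":-0.0248,"ty":-0.125,"tz":-0.035,"wx":0,"wy":0,"wz":1.1,"fingers":0},
    {"tx":-0.0248,"ty":-0.14,"tz":-0.03,"wx":0,"wy":0,"wz":1.22,"fingers":0},
    {"tx":-0.0248,"ty":-0.1476,"tz":-0.02,"wx":0,"wy":0,"wz":1.301,"fingers":0},
    {"tx":-0.0248,"ty":-0.1476,"tz":-0.0115,"wx":0,"wy":0,"wz":1.301,"fingers":0}
  ]
}}

```text
time: 6.45
tool_pos: [420.2, 177.8, 72.2]
orientation: [-0.0, 0.796, -0.605, -0.0]
ft_force: [0.7, -0.0, -1.5]
finger_gap: 17.7
```

```bash
python3 -c "
from h import *
a=.27
go(618-205*np.cos(a),232-205*np.sin(a),72,a-np.pi/2)
c=cal('wrist');np.savez('pics/w3cal.npz',**dict(zip('Kdrt',c)))
im=ctrl.camera('wrist');cv2.imwrite('pics/w3.png',im)
s=ctrl.camera('side');cv2.imwrite('pics/s3.png',s)
o=np.zeros((480,800,3),np.uint8);o[:,:480]=cv2.resize(im,(480,360)).repeat(1,0)[:360].__class__ and cv2.copyMakeBorder(cv2.resize(im,(480,360)),0,120,0,0,0)
o[:330,480:]=cv2.resize(s[280:400,250:410],None,fx=2,fy=2.75)[:330,:320]
cv2.imwrite('pics/c3.png',o)"
```

```text
{'time': 6.45, 'joints': [0.015, 0.363, -0.558, 2.118, 0.285, 0.732, -2.027], 'tool_pos': [420.248, 177.802, 72.186], 'orientation': [-0.0, 0.796, -0.605, -0.0], 'ft_force': [0.684, -0.02, -1.478], 'finger_gap': 17.7}
GO t [0.0005, -0.0, 0.0002] w [0.0, 0.0002, 0.0013]
```

View pics/c3.png

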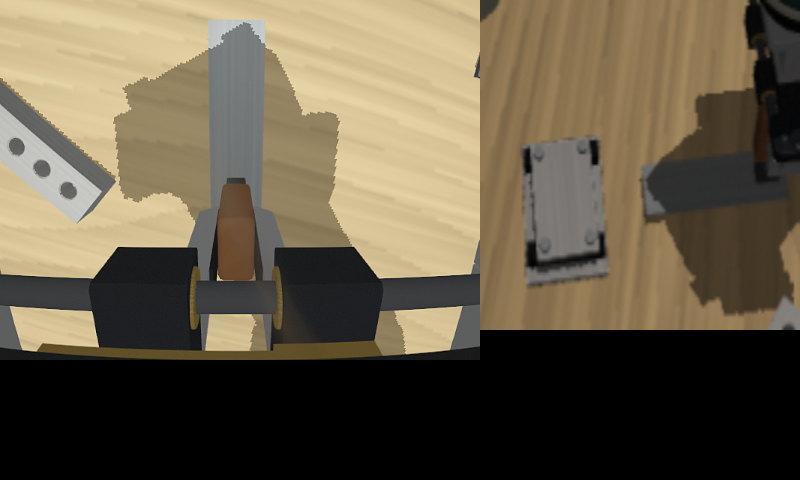

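The spatula is level in the hand and in line with the rest. Its tip corners in the wrist view are near (278.7,26.7) and (353,26.7). I'll check them against the expected pose.

```bash
python3 -c "
from h import *
z=np.load('pics/w3cal.npz');c=tuple(z[k] for k in 'Kdrt')
a=.27;R2=np.array([[np.cos(a),-np.sin(a)],[np.sin(a),np.cos(a)]])
for x,y in((125,20),(125,-20),(30,20),(30,-20)):
  p=R2@[x,y]+[420.2,177.8]; print((x,y),topx(c,[(*p,14)]))
im=cv2.imread('pics/w3.png');g=cv2.cvtColor(im,cv2.COLOR_BGR2GRAY).astype(int)
for r in (40,100,200,240): print(r,np.argsort(-abs(np.diff(g[r,250:380])))[:4]+250)
for col in (295,315,340): print(col,np.argsort(-abs(np.diff(g[5:60,col])))[:3]+5)
w=toworld(c,[(278.7,26.7),(353,26.7)],14)[:,:2];print((w-[420.2,177.8])@R2)
"
```

```text
(125, 20) [[274.17615818  29.63592707]]
(125, -20) [[350.70276152  29.70358051]]
(30, 20) [[276.89887743 208.21720265]]
(30, -20) [[347.76486156 208.32119704]]
40 [335 309 304 334]
100 [351 352 278 281]
200 [350 349 279 278]
240 [326 302 327 301]
295 [47 56 52]
315 [34 35 25]
340 [45 42 26]
[[126.46238346  17.61693531]
 [126.52820416 -21.18187287]]
```

```bash
python3 -c "
from h import *
a=.275
go(617.5-95*np.cos(a),232-95*np.sin(a),73,a-np.pi/2)"
```

```text
{'time': 6.55, 'joints': [0.017, 0.363, -0.558, 2.119, 0.285, 0.732, -2.025], 'tool_pos': [419.861, 176.914, 71.763], 'orientation': [0.001, 0.796, -0.605, -0.0], 'ft_force': [1.021, -0.447, -1.681], 'finger_gap': 17.621}
GO t [0.0003, -0.1102, -0.0014] w [0.0015, 0.0, -0.003]
```

Request:
{"op": "move_arm", "data": {
  "series": [
    {"tx":0,"ty":-0.004,"tz":-0.001,"wx":0,"wy":0,"wz":-0.003,"fingers":0},
    {"tx":0,"ty":-0.016,"tz":-0.001,"wx":0,"wy":0,"wz":-0.003,"fingers":0},
    {"tx":0,"ty":-0.03,"tz":-0.001,"wx":0,"wy":0,"wz":-0.003,"fingers":0},
    {"tx":0,"ty":-0.045,"tz":-0.001,"wx":0,"wy":0,"wz":-0.003,"fingers":0},
    {"tx":0,"ty":-0.06,"tz":-0.001,"wx":0,"wy":0,"wz":-0.003,"fingers":0},
    {"tx":0,"ty":-0.075,"tz":-0.001,"wx":0,"wy":0,"wz":-0.003,"fingers":0},
    {"tx":0,"ty":-0.09,"tz":-0.001,"wx":0,"wy":0,"wz":-0.003,"fingers":0},
    {"tx":0,"ty":-0.102,"tz":-0.001,"wx":0,"wy":0,"wz":-0.003,"fingers":0},
    {"tx":0,"ty":-0.1095,"tz":-0.001,"wx":0,"wy":0,"wz":-0.003,"fingers":0},
    {"tx":0,"ty":-0.1095,"tz":-0.001,"wx":0,"wy":0,"wz":-0.003,"fingers":0}
  ]
}}

```text
time: 7.8
tool_pos: [526.1, 206.6, 73.4]
orientation: [0.0, 0.797, -0.604, -0.0]
ft_force: [-0.9, -0.5, -1.3]
finger_gap: 17.5
```

```bash
python3 -c "
from h import *
a=.275
c=cal('wrist');np.savez('pics/w4cal.npz',**dict(zip('Kdrt',c)))
im=ctrl.camera('wrist');cv2.imwrite('pics/w4.png',im)
go(617.5-95*np.cos(a),232-95*np.sin(a),73,a-np.pi/2)
o=cv2.resize(im[0:260,160:460],None,fx=2.3,fy=2.3);cv2.imwrite('pics/c4.png',o)
"
```

```text
{'time': 7.85, 'joints': [-0.025, 0.525, -0.515, 1.859, 0.336, 0.844, -2.007], 'tool_pos': [525.739, 206.481, 73.434], 'orientation': [0.0, 0.797, -0.604, -0.0], 'ft_force': [-0.067, 0.372, -1.74], 'finger_gap': 17.598}
GO t [0.0004, -0.0002, 0.0004] w [0.0004, 0.0001, -0.0021]
```

View pics/c4.png

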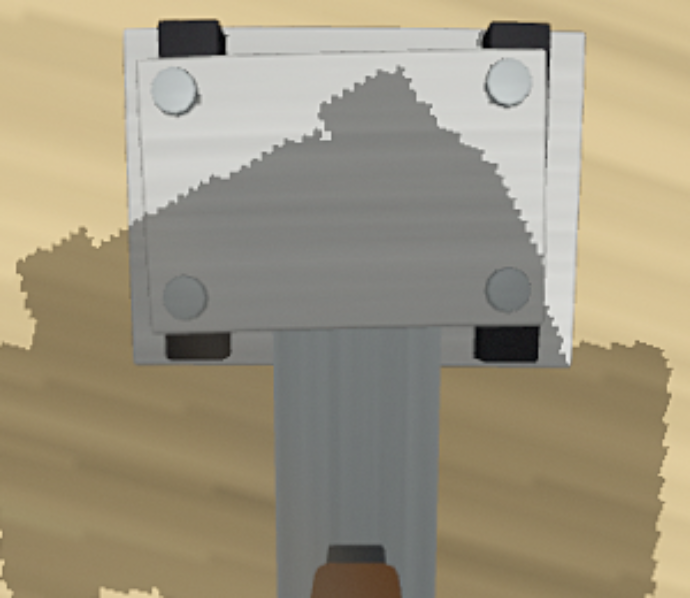

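The blade is in the slot under the plate, between the two strips. Plate corners in the crop are (137,60), (547,49), (542,325) and (152,331). I'll compute the plate's pose in the spatula frame.

```bash
python3 -c "
from fit import *
z=np.load('pics/w4cal.npz');c=tuple(z[k] for k in 'Kdrt')
px=np.array([(137,60),(547,49),(542,325),(152,331)])/2.3+[160,0]
p,e=fit(c,[(30,45,26),(30,-45,26),(-30,-45,26),(-30,45,26)],px,[617,232,.28]);print(p,e)
rp=np.array([(125,30),(585,33),(570,366),(133,363)])/2.3+[160,0]
print('rest',fit(c,[(40,55,6),(40,-55,6),(-40,-55,6),(-40,55,6)],rp,[617,232,.28]))
s=st();a=.273
R2=np.array([[np.cos(a),-np.sin(a)],[np.sin(a),np.cos(a)]])
print('plate in spat',(p[:2]-np.array(s['tool_pos'])[:2])@R2,p[2]-a)
b=toworld(c,np.array([(274,335),(440,335)])/2.3+[160,0],15.5)[:,:2];print('blade',(b-np.array(s['tool_pos'])[:2])@R2)
"
```

```text
[6.18513934e+02 2.33733162e+02 2.91945763e-01] 1.3744168288416745
rest (array([6.19373886e+02, 2.31958978e+02, 2.64712648e-01]), np.float64(1.4631329593106273))
{'time': 7.85, 'joints': [-0.025, 0.525, -0.515, 1.859, 0.336, 0.844, -2.007], 'tool_pos': [525.739, 206.481, 73.434], 'orientation': [0.0, 0.797, -0.604, -0.0], 'ft_force': [-0.067, 0.372, -1.74], 'finger_gap': 17.598}
plate in spat [96.68717853  1.22825537] 0.018945762813436684
blade [[ 65.12490729  18.09108971]
 [ 65.1240195  -21.32465216]]
```

Plate is 95 mm ahead of the grip and well centred on the blade. Lifting slowly.

Request:
{"op": "move_arm", "data": {
  "series": [
    {"tx":0,"ty":0,"tz":-0.002,"wx":0,"wy":0,"wz":0,"fingers":0},
    {"tx":0,"ty":0,"tz":-0.004,"wx":0,"wy":0,"wz":0,"fingers":0},
    {"tx":0,"ty":0,"tz":-0.006,"wx":0,"wy":0,"wz":0,"fingers":0},
    {"tx":0,"ty":0,"tz":-0.008,"wx":0,"wy":0,"wz":0,"fingers":0},
    {"tx":0,"ty":0,"tz":-0.011,"wx":0,"wy":0,"wz":0,"fingers":0},
    {"tx":0,"ty":0,"tz":-0.015,"wx":0,"wy":0,"wz":0,"fingers":0},
    {"tx":0,"ty":0,"tz":-0.02,"wx":0,"wy":0,"wz":0,"fingers":0},
    {"tx":0,"ty":0,"tz":-0.025,"wx":0,"wy":0,"wz":0,"fingers":0},
    {"tx":0,"ty":0,"tz":-0.029,"wx":0,"wy":0,"wz":0,"fingers":0},
    {"tx":0,"ty":0,"tz":-0.031,"wx":0,"wy":0,"wz":0,"fingers":0}
  ]
}}

```text
time: 9.1
tool_pos: [526.0, 206.5, 104.8]
orientation: [-0.0, 0.797, -0.604, 0.0]
ft_force: [-0.3, -0.9, -3.3]
finger_gap: 17.6
```

```bash
python3 -c "
from h import *
c=cal('wrist');np.savez('pics/w5cal.npz',**dict(zip('Kdrt',c)))
im=ctrl.camera('wrist');cv2.imwrite('pics/w5.png',im)
go(425,150,110,.2-np.pi/2)
cv2.imwrite('pics/c5.png',cv2.resize(im[0:260,160:460],None,fx=2.3,fy=2.3))
t=cv2.imread('pics/top0.png');print('jar',toworld(cal('top'),[(305,190)],100))
"
```

```text
{'time': 9.15, 'joints': [-0.008, 0.482, -0.534, 1.839, 0.306, 0.902, -1.982], 'tool_pos': [526.082, 206.518, 104.952], 'orientation': [-0.0, 0.797, -0.604, 0.0], 'ft_force': [0.453, -0.163, -2.962], 'finger_gap': 17.819}
GO t [0.0272, 0.1126, -0.0051] w [-0.0004, 0.0, 0.0728]
jar [[745.31027252  57.55095391 100.        ]]
```

View pics/c5.png

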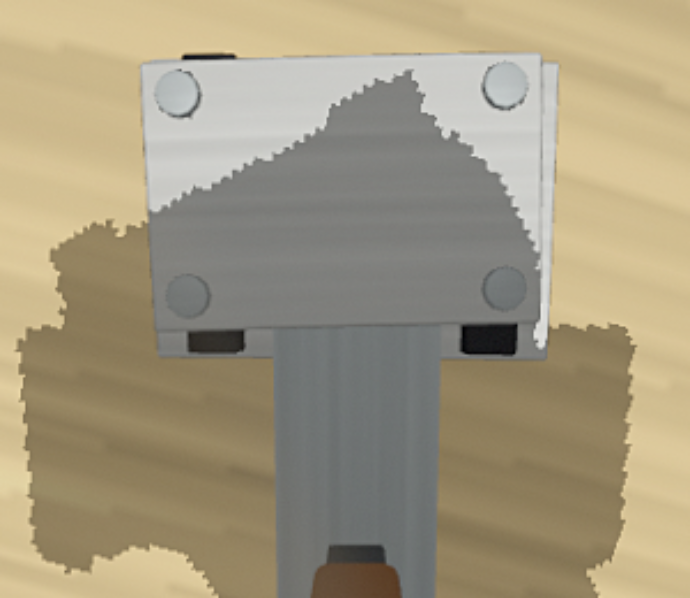

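The plate is lifted level and hasn't shifted on the blade. Now retracting, then across to the front of the press.

Request:
{"op": "move_arm", "data": {
  "series": [
    {"tx":0.001,"ty":0.004,"tz":0,"wx":0,"wy":0,"wz":0.003,"fingers":0},
    {"tx":0.0033,"ty":0.0135,"tz":-0.001,"wx":0,"wy":0,"wz":0.01,"fingers":0},
    {"tx":0.0065,"ty":0.027,"tz":-0.002,"wx":0,"wy":0,"wz":0.018,"fingers":0},
    {"tx":0.0103,"ty":0.043,"tz":-0.003,"wx":0,"wy":0,"wz":0.028,"fingers":0},
    {"tx":0.0141,"ty":0.0585,"tz":-0.004,"wx":0,"wy":0,"wz":0.038,"fingers":0},
    {"tx":0.018,"ty":0.0745,"tz":-0.005,"wx":0,"wy":0,"wz":0.048,"fingers":0},
    {"tx":0.0217,"ty":0.09,"tz":-0.005,"wx":0,"wy":0,"wz":0.058,"fingers":0},
    {"tx":0.0245,"ty":0.102,"tz":-0.005,"wx":0,"wy":0,"wz":0.066,"fingers":0},
    {"tx":0.0264,"ty":0.1095,"tz":-0.005,"wx":0,"wy":0,"wz":0.071,"fingers":0},
    {"tx":0.0272,"ty":0.1126,"tz":-0.005,"wx":0,"wy":0,"wz":0.073,"fingers":0}
  ]
}}

```text
time: 10.4
tool_pos: [424.7, 149.8, 109.6]
orientation: [-0.0, 0.774, -0.633, 0.0]
ft_force: [0.5, -0.1, -2.9]
finger_gap: 17.5
```

```bash
python3 -c "
from h import *
go(419,-132,100,.038-np.pi/2)
from fit import *
z=np.load('pics/w5cal.npz');c=tuple(z[k] for k in 'Kdrt')
px=np.array([(140,64),(541,53),(540,323),(158,330)])/2.3+[160,0]
for zt in (50,53,56):
  p,e=fit(c,[(30,45,zt),(30,-45,zt),(-30,-45,zt),(-30,45,zt)],px,[617,232,.28]);a=.273
  R2=np.array([[np.cos(a),-np.sin(a)],[np.sin(a),np.cos(a)]])
  print(zt,p,e,'in spat',(p[:2]-[526.08,206.52])@R2,p[2]-a)
"
```

```text
{'time': 10.4, 'joints': [0.092, 0.282, -0.566, 2.106, 0.209, 0.806, -1.972], 'tool_pos': [424.675, 149.833, 109.638], 'orientation': [-0.0, 0.774, -0.633, 0.0], 'ft_force': [0.508, -0.051, -2.936], 'finger_gap': 17.544}
GO t [0.2751, 0.0614, 0.0096] w [-0.0002, 0.0001, 0.1616]
50 [6.18970885e+02 2.33802312e+02 2.97209957e-01] 0.7646984931861027 in spat [96.8066967   1.22656479] 0.02420995698701034
53 [6.18642208e+02 2.33679997e+02 2.97208264e-01] 1.6826238310171675 in spat [96.45721342  1.19739769] 0.024208263513176564
56 [6.18312799e+02 2.33557535e+02 2.97206638e-01] 2.736744709323034 in spat [96.10698539  1.16828676] 0.0242066381475467
```

Request:
{"op": "move_arm", "data": {
  "series": [
    {"tx":0.008,"ty":0.0018,"tz":0,"wx":0,"wy":0,"wz":0.005,"fingers":0},
    {"tx":0.0275,"ty":0.0061,"tz":0.001,"wx":0,"wy":0,"wz":0.016,"fingers":0},
    {"tx":0.059,"ty":0.0132,"tz":0.002,"wx":0,"wy":0,"wz":0.035,"fingers":0},
    {"tx":0.098,"ty":0.0219,"tz":0.0035,"wx":0,"wy":0,"wz":0.058,"fingers":0},
    {"tx":0.1375,"ty":0.0307,"tz":0.005,"wx":0,"wy":0,"wz":0.082,"fingers":0},
    {"tx":0.177,"ty":0.0395,"tz":0.0065,"wx":0,"wy":0,"wz":0.105,"fingers":0},
    {"tx":0.216,"ty":0.0482,"tz":0.008,"wx":0,"wy":0,"wz":0.128,"fingers":0},
    {"tx":0.2475,"ty":0.0552,"tz":0.009,"wx":0,"wy":0,"wz":0.147,"fingers":0},
    {"tx":0.267,"ty":0.0596,"tz":0.0096,"wx":0,"wy":0,"wz":0.158,"fingers":0},
    {"tx":0.275,"ty":0.0614,"tz":0.0096,"wx":0,"wy":0,"wz":0.163,"fingers":0}
  ]
}}

```text
time: 11.65
tool_pos: [419.3, -132.4, 99.8]
orientation: [-0.0, 0.72, -0.694, -0.0]
ft_force: [0.0, -0.1, -2.3]
finger_gap: 17.9
```

```bash
python3 -c "
from h import *
go(419,-132,100,.036-np.pi/2)
c=cal('wrist')
for P in [(-38,50,26),(-38,-50,26),(35,50,26),(35,-50,26),(-45,-105,6),(-45,145,6)]:
  a=.0565;print(P,topx(c,[(614.2+P[0]*np.cos(a)-P[1]*np.sin(a),-125.1+P[0]*np.sin(a)+P[1]*np.cos(a),P[2])]))"
```

```text
{'time': 11.65, 'joints': [0.57, 0.257, -0.374, 2.142, 0.134, 0.764, -1.425], 'tool_pos': [419.258, -132.447, 99.849], 'orientation': [-0.0, 0.72, -0.694, -0.0], 'ft_force': [0.004, -0.063, -2.311], 'finger_gap': 17.897}
GO t [-0.0005, 0.0002, -0.0002] w [0.0001, 0.0002, -0.0002]
(-38, 50, 26) [[222.96670185 -20.29950123]]
(-38, -50, 26) [[404.1386556  -24.23931486]]
(35, 50, 26) [[ 219.44207864 -151.64824433]]
(35, -50, 26) [[ 402.09767215 -155.59991141]]
(-45, -105, 6) [[486.83771233   1.00768999]]
(-45, 145, 6) [[79.8694602  13.93488405]]
```

Request:
{"op": "move_arm", "data": {
  "series": [
    {"tx":0,"ty":-0.002,"tz":0.001,"wx":0,"wy":0,"wz":0,"fingers":0},
    {"tx":0,"ty":-0.006,"tz":0.003,"wx":0,"wy":0,"wz":0,"fingers":0},
    {"tx":0,"ty":-0.012,"tz":0.005,"wx":0,"wy":0,"wz":0,"fingers":0},
    {"tx":0,"ty":-0.02,"tz":0.007,"wx":0,"wy":0,"wz":0,"fingers":0},
    {"tx":0,"ty":-0.028,"tz":0.009,"wx":0,"wy":0,"wz":0,"fingers":0},
    {"tx":0,"ty":-0.036,"tz":0.011,"wx":0,"wy":0,"wz":0,"fingers":0},
    {"tx":0,"ty":-0.042,"tz":0.012,"wx":0,"wy":0,"wz":0,"fingers":0},
    {"tx":0,"ty":-0.047,"tz":0.012,"wx":0,"wy":0,"wz":0,"fingers":0},
    {"tx":0,"ty":-0.05,"tz":0.012,"wx":0,"wy":0,"wz":0,"fingers":0},
    {"tx":0,"ty":-0.05,"tz":0.012,"wx":0,"wy":0,"wz":0,"fingers":0}
  ]
}}

```text
time: 12.9
tool_pos: [469.3, -129.9, 88.0]
orientation: [-0.0, 0.72, -0.694, -0.0]
ft_force: [0.3, 0.7, -2.8]
finger_gap: 17.5
```

```bash
python3 -c "
from h import *
st()
c=cal('wrist');np.savez('pics/w6cal.npz',**dict(zip('Kdrt',c)))
im=ctrl.camera('wrist');cv2.imwrite('pics/w6.png',im)
s=ctrl.camera('side');cv2.imwrite('pics/s6.png',s)
o=np.zeros((600,800,3),np.uint8)
o[:364]=cv2.resize(im[0:182,120:520],None,fx=2,fy=2)
cr=cv2.resize(s[180:280,280:420],None,fx=2.3,fy=2.3,interpolation=cv2.INTER_CUBIC);o[368:598,:322]=cr
t=ctrl.camera('top');cr=cv2.resize(t[210:287,310:450],None,fx=3,fy=3,interpolation=cv2.INTER_CUBIC);o[368:599,330:750]=cr
cv2.imwrite('pics/top6.png',t);cv2.imwrite('pics/c6.png',o)
"
```

```text
{'time': 12.9, 'joints': [0.516, 0.354, -0.362, 2.043, 0.177, 0.773, -1.487], 'tool_pos': [469.319, -129.874, 87.956], 'orientation': [-0.0, 0.72, -0.694, -0.0], 'ft_force': [0.265, 0.738, -2.83], 'finger_gap': 17.519}
```

View pics/c6.png

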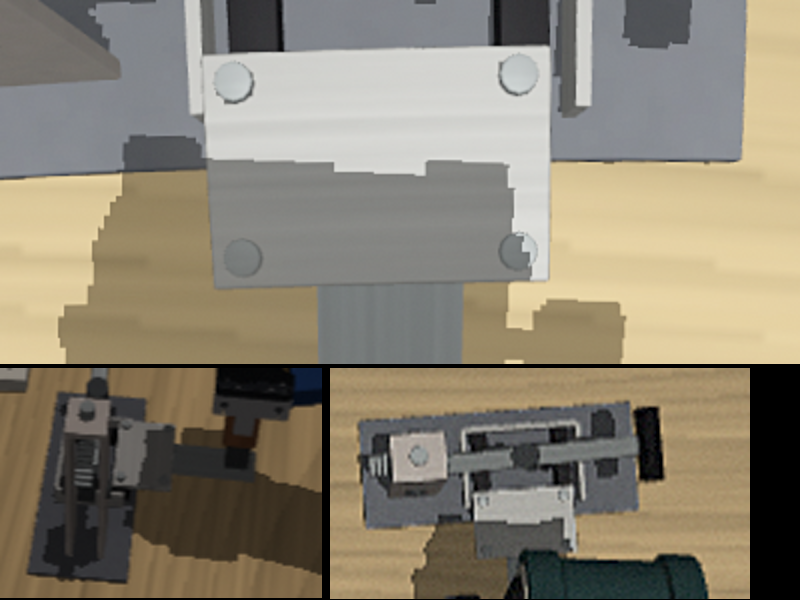

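The wrist view shows the plate on the blade at the nest's mouth. Plate corners are at crop (203,56), (548,46), (548,280) and (215,288). The guides' inner top edges are near x = 203 and x = 577, and the nest lies slightly to the right of the plate. Computing the offset.

```bash
python3 - <<'E'
from fit import *
z=np.load('pics/w6cal.npz');c=tuple(z[k] for k in 'Kdrt')
f=lambda L:np.array(L)/2+[120,0]
a=.036;R2=np.array([[np.cos(a),-np.sin(a)],[np.sin(a),np.cos(a)]]);T=np.array([469.3,-129.9])
for zt in(33,36):
    p,e=fit(c,[(30,45,zt),(30,-45,zt),(-30,-45,zt),(-30,45,zt)],f([(203,56),(548,46),(548,280),(215,288)]),[560,-127,.05])
    print('plate',zt,p,e,(p[:2]-T)@R2)
g=toworld(c,f([(201,10),(204,110),(577,10),(575,100)]),26)[:,:2]; print('guides world',g)
print('guides spat',(g-T)@R2)
b=toworld(c,f([(0,178),(740,160)]),6)[:,:2];print('base front',b,np.arctan2(*(b[0]-b[1])[::-1])-np.pi/2)
# press from base front edge/corner
pc,e=fit(c,[(-45,-105,6)],f([(741,160)]),[614,-125,.0565])if 0 else (None,None)
for yaw in(.0565,):
    ca,sa=np.cos(yaw),np.sin(yaw); print('press from corner',b[1]-[-45*ca+105*sa,-45*sa-105*ca])
t=cal('top'); P=lambda u,v:(310+(u-330)/3,210+(v-368)/3)
print('top press',fit(t,[(55,145,6),(55,-105,6),(-45,-105,6),(-45,145,6)],[P(359,420),P(629,402),P(638,511),P(366,528)],[613,-125,.05]))
print('top plate',fit(t,[(30,45,34),(30,-45,34)],[P(473,493),P(574,486)],[560,-127,.05]))
E
```

```text
plate 33 [ 5.66227569e+02 -1.24519103e+02  6.16753761e-02] 0.8121989400031566 [97.0584369   1.88877143]
plate 36 [ 5.65880949e+02 -1.24565497e+02  6.16733577e-02] 1.9739514919509134 [96.71037184  1.85488302]
guides world [[ 606.62674281  -76.02800447]
 [ 580.8366852   -77.03781086]
 [ 610.2895814  -175.52285178]
 [ 587.10810833 -176.51193116]]
guides spat [[139.17673765  48.89439529]
 [113.36704501  48.81348472]
 [139.25616209 -50.66782003]
 [116.05410983 -50.82190578]]
base front [[ 564.06302164  -10.65486325]
 [ 577.0286875  -231.45009919]] 0.05865522062872963
press from corner [ 616.02753681 -124.07650023]
top press (array([ 6.12424560e+02, -1.25471397e+02,  5.17794540e-02]), np.float64(0.39208881946188967))
top plate (array([ 5.61660980e+02, -1.26728906e+02,  5.64718704e-02]), np.float64(0.06865394893412713))
```

Both views agree: about 50 mm further forward and 1.5 mm to the right, with 5 mm play on each side. Advancing.

Request:
{"op": "move_arm", "data": {
  "series": [
    {"tx":0.0003,"ty":-0.002,"tz":0,"wx":0,"wy":0,"wz":0.001,"fingers":0},
    {"tx":0.0005,"ty":-0.006,"tz":0,"wx":0,"wy":0,"wz":0.002,"fingers":0},
    {"tx":0.0008,"ty":-0.012,"tz":0,"wx":0,"wy":0,"wz":0.003,"fingers":0},
    {"tx":0.001,"ty":-0.019,"tz":0,"wx":0,"wy":0,"wz":0.004,"fingers":0},
    {"tx":0.0013,"ty":-0.027,"tz":0,"wx":0,"wy":0,"wz":0.005,"fingers":0},
    {"tx":0.0014,"ty":-0.035,"tz":0,"wx":0,"wy":0,"wz":0.005,"fingers":0},
    {"tx":0.0014,"ty":-0.042,"tz":0,"wx":0,"wy":0,"wz":0.005,"fingers":0},
    {"tx":0.0014,"ty":-0.047,"tz":0,"wx":0,"wy":0,"wz":0.005,"fingers":0},
    {"tx":0.0014,"ty":-0.049,"tz":0,"wx":0,"wy":0,"wz":0.005,"fingers":0},
    {"tx":0.0014,"ty":-0.049,"tz":0,"wx":0,"wy":0,"wz":0.005,"fingers":0}
  ]
}}

```text
time: 14.3
tool_pos: [518.2, -129.5, 87.9]
orientation: [0.0, 0.718, -0.696, -0.0]
ft_force: [0.3, -0.7, -2.3]
finger_gap: 17.9
```

```bash
python3 -c "
from h import *
st()"
```

```text
{'time': 14.3, 'joints': [0.475, 0.428, -0.352, 1.931, 0.198, 0.816, -1.523], 'tool_pos': [518.183, -129.481, 87.886], 'orientation': [0.0, 0.718, -0.696, -0.0], 'ft_force': [0.281, -0.664, -2.276], 'finger_gap': 17.937}
```

Request:
{"op": "move_arm", "data": {
  "series": [
    {"tx":0,"ty":0,"tz":0.001,"wx":0,"wy":0,"wz":0,"fingers":0},
    {"tx":0,"ty":0,"tz":0.003,"wx":0,"wy":0,"wz":0,"fingers":0},
    {"tx":0,"ty":0,"tz":0.005,"wx":0,"wy":0,"wz":0,"fingers":0},
    {"tx":0,"ty":0,"tz":0.007,"wx":0,"wy":0,"wz":0,"fingers":0},
    {"tx":0,"ty":0,"tz":0.009,"wx":0,"wy":0,"wz":0,"fingers":0},
    {"tx":0,"ty":0,"tz":0.011,"wx":0,"wy":0,"wz":0,"fingers":0},
    {"tx":0,"ty":0,"tz":0.013,"wx":0,"wy":0,"wz":0,"fingers":0},
    {"tx":0,"ty":0,"tz":0.0145,"wx":0,"wy":0,"wz":0,"fingers":0},
    {"tx":0,"ty":0,"tz":0.015,"wx":0,"wy":0,"wz":0,"fingers":0},
    {"tx":0,"ty":0,"tz":0.015,"wx":0,"wy":0,"wz":0,"fingers":0}
  ]
}}

```text
time: 15.55
tool_pos: [518.2, -129.5, 72.9]
orientation: [-0.0, 0.718, -0.696, -0.0]
ft_force: [0.8, -0.1, -1.9]
finger_gap: 17.8
```

```bash
python3 -c "
from h import *
st()
c=cal('wrist');np.savez('pics/w7cal.npz',**dict(zip('Kdrt',c)))
im=ctrl.camera('wrist');cv2.imwrite('pics/w7.png',im)
t=ctrl.camera('top');cv2.imwrite('pics/top7.png',t);s=ctrl.camera('side');cv2.imwrite('pics/s7.png',s)
o=np.zeros((600,800,3),np.uint8)
o[:364]=cv2.resize(im[0:182,120:520],None,fx=2,fy=2)
o[368:598,:322]=cv2.resize(s[180:280,280:420],None,fx=2.3,fy=2.3,interpolation=cv2.INTER_CUBIC)
o[368:599,330:750]=cv2.resize(t[210:287,310:450],None,fx=3,fy=3,interpolation=cv2.INTER_CUBIC)
cv2.imwrite('pics/c7.png',o)
"
```

```text
{'time': 15.55, 'joints': [0.469, 0.45, -0.345, 1.94, 0.21, 0.786, -1.533], 'tool_pos': [518.234, -129.489, 72.914], 'orientation': [-0.0, 0.718, -0.696, -0.0], 'ft_force': [0.787, -0.063, -1.883], 'finger_gap': 17.825}
```

View pics/c7.png

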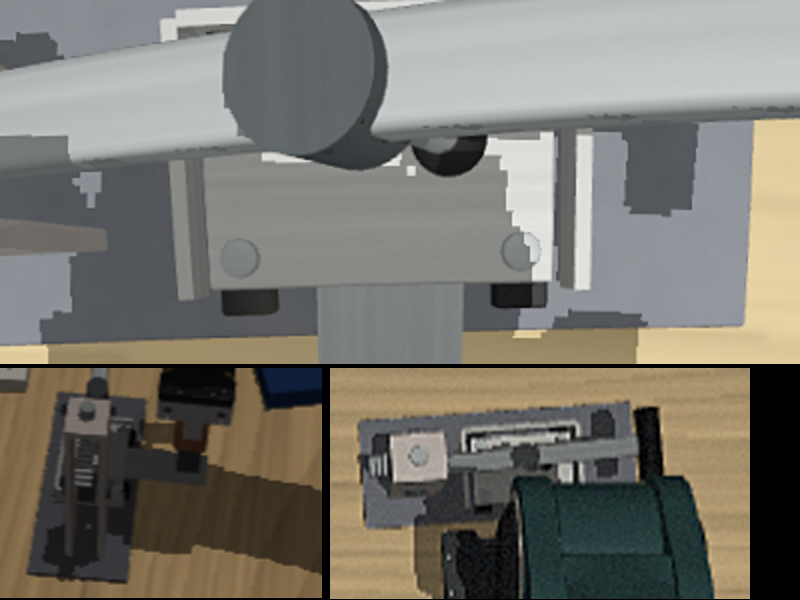

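The plate is in the nest between the guides, resting on the strips with the blade free below, and the wrist force dropped by about the plate's weight. Drawing the spatula straight out.

Request:
{"op": "move_arm", "data": {
  "series": [
    {"tx":0,"ty":0.003,"tz":0,"wx":0,"wy":0,"wz":0,"fingers":0},
    {"tx":0,"ty":0.01,"tz":0,"wx":0,"wy":0,"wz":0,"fingers":0},
    {"tx":0,"ty":0.02,"tz":0,"wx":0,"wy":0,"wz":0,"fingers":0},
    {"tx":0,"ty":0.033,"tz":0,"wx":0,"wy":0,"wz":0,"fingers":0},
    {"tx":0,"ty":0.047,"tz":0,"wx":0,"wy":0,"wz":0,"fingers":0},
    {"tx":0,"ty":0.062,"tz":0,"wx":0,"wy":0,"wz":0,"fingers":0},
    {"tx":0,"ty":0.078,"tz":0,"wx":0,"wy":0,"wz":0,"fingers":0},
    {"tx":0,"ty":0.094,"tz":0,"wx":0,"wy":0,"wz":0,"fingers":0},
    {"tx":0,"ty":0.108,"tz":0,"wx":0,"wy":0,"wz":0,"fingers":0},
    {"tx":0,"ty":0.115,"tz":0,"wx":0,"wy":0,"wz":0,"fingers":0}
  ]
}}

```text
time: 16.95
tool_pos: [402.4, -133.3, 73.0]
orientation: [0.0, 0.718, -0.696, -0.0]
ft_force: [-0.2, 0.0, -2.0]
finger_gap: 17.8
```

```bash
python3 -c "
from h import *
go(432,30,80,0)"
```

```text
{'time': 16.95, 'joints': [0.574, 0.281, -0.366, 2.196, 0.157, 0.688, -1.44], 'tool_pos': [402.388, -133.281, 72.99], 'orientation': [0.0, 0.718, -0.696, -0.0], 'ft_force': [-0.21, 0.029, -2.02], 'finger_gap': 17.762}
GO t [-0.1623, -0.0347, -0.007] w [0.0002, 0.0, -1.5393]
```

Request:
{"op": "move_arm", "data": {
  "series": [
    {"tx":-0.01,"ty":0,"tz":-0.007,"wx":0,"wy":0,"wz":-0.12,"fingers":0},
    {"tx":-0.03,"ty":-0.006,"tz":-0.007,"wx":0,"wy":0,"wz":-0.3,"fingers":0},
    {"tx":-0.055,"ty":-0.012,"tz":-0.007,"wx":0,"wy":0,"wz":-0.48,"fingers":0},
    {"tx":-0.08,"ty":-0.017,"tz":-0.007,"wx":0,"wy":0,"wz":-0.66,"fingers":0},
    {"tx":-0.105,"ty":-0.022,"tz":-0.007,"wx":0,"wy":0,"wz":-0.84,"fingers":0},
    {"tx":-0.125,"ty":-0.027,"tz":-0.007,"wx":0,"wy":0,"wz":-1.02,"fingers":0},
    {"tx":-0.142,"ty":-0.031,"tz":-0.007,"wx":0,"wy":0,"wz":-1.2,"fingers":0},
    {"tx":-0.154,"ty":-0.033,"tz":-0.007,"wx":0,"wy":0,"wz":-1.38,"fingers":0},
    {"tx":-0.161,"ty":-0.0345,"tz":-0.007,"wx":0,"wy":0,"wz":-1.51,"fingers":0},
    {"tx":-0.1623,"ty":-0.0347,"tz":-0.007,"wx":0,"wy":0,"wz":-1.539,"fingers":0}
  ]
}}

```text
time: 18.2
tool_pos: [432.9, 30.5, 79.9]
orientation: [-0.0, 1.0, 0.001, 0.0]
ft_force: [0.3, -1.6, -1.3]
finger_gap: 18.2
```

```bash
python3 -c "
from h import *
go(432,30,61,0)"
```

```text
{'time': 18.2, 'joints': [0.513, 0.349, -0.747, 2.16, 0.347, 0.751, -0.46], 'tool_pos': [432.881, 30.48, 79.936], 'orientation': [-0.0, 1.0, 0.001, 0.0], 'ft_force': [0.333, -1.593, -1.264], 'finger_gap': 18.152}
GO t [-0.0009, 0.0005, 0.0189] w [-0.0005, -0.0001, 0.0012]
```

Request:
{"op": "move_arm", "data": {
  "series": [
    {"tx":0,"ty":0,"tz":0.004,"wx":0,"wy":0,"wz":0.001,"fingers":0},
    {"tx":0,"ty":0,"tz":0.008,"wx":0,"wy":0,"wz":0.001,"fingers":0},
    {"tx":0,"ty":0,"tz":0.012,"wx":0,"wy":0,"wz":0.001,"fingers":0},
    {"tx":0,"ty":0,"tz":0.015,"wx":0,"wy":0,"wz":0.001,"fingers":0},
    {"tx":0,"ty":0,"tz":0.0175,"wx":0,"wy":0,"wz":0.001,"fingers":0},
    {"tx":0,"ty":0,"tz":0.0187,"wx":0,"wy":0,"wz":0.001,"fingers":0},
    {"tx":0,"ty":0,"tz":0.0187,"wx":0,"wy":0,"wz":0.001,"fingers":0},
    {"tx":0,"ty":0,"tz":0.0187,"wx":0,"wy":0,"wz":0.001,"fingers":0.03},
    {"tx":0,"ty":0,"tz":0.0187,"wx":0,"wy":0,"wz":0.001,"fingers":0.06},
    {"tx":0,"ty":0,"tz":0.0187,"wx":0,"wy":0,"wz":0.001,"fingers":0.06}
  ]
}}

```text
time: 19.45
tool_pos: [432.9, 30.1, 61.3]
orientation: [-0.0, 1.0, -0.001, 0.0]
ft_force: [-1.0, 0.7, -0.8]
finger_gap: 44.0
```

```bash
python3 -c "
from h import *
go(432,30,250,0)
# press from mean: bar at local (0,-88)
a=.055
print(614.2+88*np.sin(a),-125.1-88*np.cos(a))"
```

```text
{'time': 19.45, 'joints': [0.486, 0.384, -0.72, 2.172, 0.388, 0.713, -0.497], 'tool_pos': [432.86, 30.144, 61.311], 'orientation': [-0.0, 1.0, -0.001, 0.0], 'ft_force': [-1.007, 0.698, -0.776], 'finger_gap': 44.035}
GO t [-0.0008, 0.0001, -0.1887] w [-0.0, -0.0001, -0.0011]
619.037560202382 -212.96693354890866
```

Request:
{"op": "move_arm", "data": {
  "series": [
    {"tx":0,"ty":0,"tz":-0.03,"wx":0,"wy":0,"wz":0,"fingers":0.06},
    {"tx":0,"ty":0,"tz":-0.08,"wx":0,"wy":0,"wz":0,"fingers":0.06},
    {"tx":0,"ty":0,"tz":-0.14,"wx":0,"wy":0,"wz":0.1,"fingers":0.06},
    {"tx":0.02,"ty":0.03,"tz":-0.18,"wx":0,"wy":0,"wz":0.28,"fingers":0},
    {"tx":0.05,"ty":0.07,"tz":-0.19,"wx":0,"wy":0,"wz":0.46,"fingers":0},
    {"tx":0.08,"ty":0.11,"tz":-0.19,"wx":0,"wy":0,"wz":0.64,"fingers":0},
    {"tx":0.11,"ty":0.15,"tz":-0.19,"wx":0,"wy":0,"wz":0.82,"fingers":0},
    {"tx":0.14,"ty":0.185,"tz":-0.19,"wx":0,"wy":0,"wz":1.0,"fingers":0},
    {"tx":0.165,"ty":0.215,"tz":-0.19,"wx":0,"wy":0,"wz":1.18,"fingers":0},
    {"tx":0.182,"ty":0.237,"tz":-0.19,"wx":0,"wy":0,"wz":1.36,"fingers":0}
  ]
}}

```text
time: 20.7
tool_pos: [615.2, -208.5, 250.6]
orientation: [0.0, 0.775, -0.632, -0.0]
ft_force: [0.0, 0.7, 0.2]
finger_gap: 0.3
```

```bash
python3 -c "
from h import *
go(619,-213,180,.055-np.pi/2)
t=ctrl.camera('top');cv2.imwrite('pics/top8.png',t);s=ctrl.camera('side');cv2.imwrite('pics/s8.png',s)
im=ctrl.camera('wrist');cv2.imwrite('pics/w8.png',im)"
```

```text
{'time': 20.7, 'joints': [0.621, 0.468, -0.483, 1.481, 0.223, 1.248, -1.257], 'tool_pos': [615.198, -208.457, 250.623], 'orientation': [0.0, 0.775, -0.632, -0.0], 'ft_force': [0.019, 0.735, 0.157], 'finger_gap': 0.33}
GO t [0.0052, -0.0029, 0.0706] w [0.0007, 0.0003, 0.1481]
```

Request:
{"op": "move_arm", "data": {
  "series": [
    {"tx":0.005,"ty":-0.003,"tz":0.01,"wx":0,"wy":0,"wz":0.1,"fingers":0},
    {"tx":0.005,"ty":-0.003,"tz":0.025,"wx":0,"wy":0,"wz":0.148,"fingers":0},
    {"tx":0.005,"ty":-0.003,"tz":0.04,"wx":0,"wy":0,"wz":0.148,"fingers":0},
    {"tx":0.005,"ty":-0.003,"tz":0.055,"wx":0,"wy":0,"wz":0.148,"fingers":0},
    {"tx":0.005,"ty":-0.003,"tz":0.065,"wx":0,"wy":0,"wz":0.148,"fingers":0},
    {"tx":0.005,"ty":-0.003,"tz":0.07,"wx":0,"wy":0,"wz":0.148,"fingers":0},
    {"tx":0.005,"ty":-0.003,"tz":0.07,"wx":0,"wy":0,"wz":0.148,"fingers":0},
    {"tx":0.005,"ty":-0.003,"tz":0.07,"wx":0,"wy":0,"wz":0.148,"fingers":0},
    {"tx":0.005,"ty":-0.003,"tz":0.07,"wx":0,"wy":0,"wz":0.148,"fingers":0},
    {"tx":0.005,"ty":-0.003,"tz":0.07,"wx":0,"wy":0,"wz":0.148,"fingers":0}
  ]
}}

```text
time: 22.1
tool_pos: [618.6, -211.3, 181.4]
orientation: [-0.0, 0.729, -0.685, 0.0]
ft_force: [-0.1, -0.5, -1.1]
finger_gap: 0.6
```

```bash
python3 -c "
from h import *
go(619,-213,164,.055-np.pi/2)
c=cal('wrist');
t=ctrl.camera('top');cv2.imwrite('pics/top9.png',t);s=ctrl.camera('side');cv2.imwrite('pics/s9.png',s)
im=ctrl.camera('wrist')
o=np.zeros((600,800,3),np.uint8)
o[:300,:400]=cv2.resize(im,(400,300));o[:300,400:]=cv2.resize(s[130:280,270:470],None,fx=2,fy=2)
o[300:,:]=cv2.resize(t[205:325,260:420],None,fx=2.5,fy=2.5)[:300,:400].repeat(2,1)[:,:800]if 0 else 0
q=cv2.resize(t[205:325,260:420],None,fx=2.5,fy=2.5,interpolation=cv2.INTER_CUBIC);o[300:,:400]=q
q=cv2.resize(s[100:200,260:390],None,fx=3,fy=3,interpolation=cv2.INTER_CUBIC);o[300:,400:790]=q
cv2.imwrite('pics/c9.png',o)"
```

```text
{'time': 22.1, 'joints': [0.594, 0.527, -0.441, 1.548, 0.241, 1.121, -1.408], 'tool_pos': [618.597, -211.348, 181.41], 'orientation': [-0.0, 0.729, -0.685, 0.0], 'ft_force': [-0.145, -0.509, -1.12], 'finger_gap': 0.587}
GO t [0.0017, -0.0003, 0.0174] w [-0.0002, -0.0001, 0.0068]
```

View pics/c9.png

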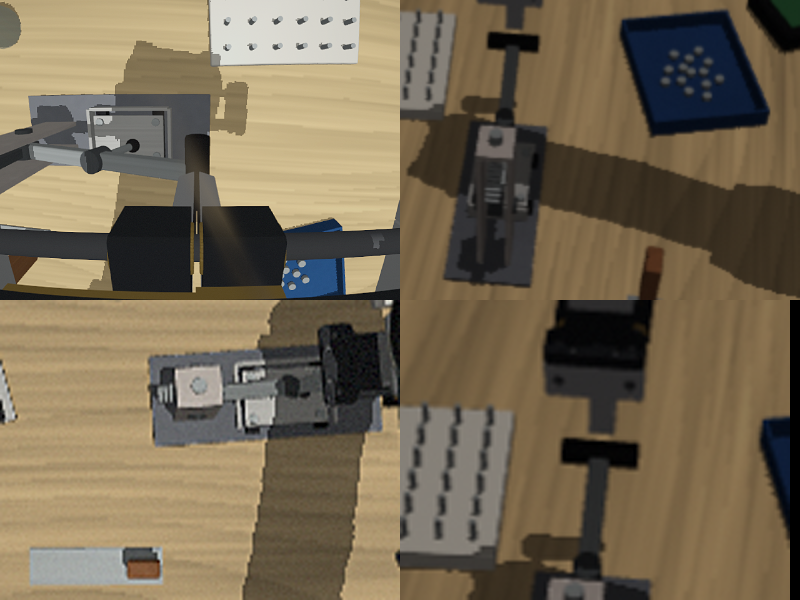

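The plate is seated in the nest, the spatula lies flat on the bench, and the shut fingers are centred over the lever bar. Now pushing in steps, checking force and height against the notch geometry.

Request:
{"op": "move_arm", "data": {
  "series": [
    {"tx":0.0005,"ty":0,"tz":0.003,"wx":0,"wy":0,"wz":0.006,"fingers":0},
    {"tx":0.001,"ty":0,"tz":0.006,"wx":0,"wy":0,"wz":0.006,"fingers":0},
    {"tx":0.0015,"ty":0,"tz":0.008,"wx":0,"wy":0,"wz":0.006,"fingers":0},
    {"tx":0.002,"ty":0,"tz":0.01,"wx":0,"wy":0,"wz":0.006,"fingers":0},
    {"tx":0.002,"ty":0,"tz":0.012,"wx":0,"wy":0,"wz":0.006,"fingers":0},
    {"tx":0.002,"ty":0,"tz":0.0135,"wx":0,"wy":0,"wz":0.006,"fingers":0},
    {"tx":0.0025,"ty":0,"tz":0.015,"wx":0,"wy":0,"wz":0.006,"fingers":0},
    {"tx":0.0025,"ty":0,"tz":0.0165,"wx":0,"wy":0,"wz":0.006,"fingers":0},
    {"tx":0.003,"ty":0,"tz":0.0175,"wx":0,"wy":0,"wz":0.006,"fingers":0},
    {"tx":0.003,"ty":0,"tz":0.018,"wx":0,"wy":0,"wz":0.006,"fingers":0}
  ]
}}

```text
time: 23.5
tool_pos: [618.9, -215.3, 163.9]
orientation: [0.0, 0.726, -0.687, 0.001]
ft_force: [-2.6, -4.0, 7.1]
finger_gap: 0.5
```

```bash
cat > ang.py <<'E'
from h import *
s=st();z=s['tool_pos'][2]-10
th=.352-np.arcsin((z-90)/200);y0=-212.97-200*(np.cos(.352-th)-.9387)
print('theta est',th,'bar y should be',y0,'z for .4:',100+200*np.sin(-.048), 'fz',s['ft_force'][2])
E
python3 ang.py
```

```text
{'time': 23.5, 'joints': [0.594, 0.545, -0.434, 1.561, 0.25, 1.089, -1.416], 'tool_pos': [618.88, -215.266, 163.853], 'orientation': [0.0, 0.726, -0.687, 0.001], 'ft_force': [-2.586, -4.046, 7.121], 'finger_gap': 0.471}
theta est 0.027048829204499247 bar y should be -214.76326337581497 z for .4: 90.40368597535002 fz 7.121311195726886
```

Request:
{"op": "move_arm", "data": {
  "series": [
    {"tx":0,"ty":0,"tz":0.001,"wx":0,"wy":0,"wz":0,"fingers":0},
    {"tx":0,"ty":0,"tz":0.002,"wx":0,"wy":0,"wz":0,"fingers":0},
    {"tx":0.0005,"ty":0,"tz":0.003,"wx":0,"wy":0,"wz":0,"fingers":0},
    {"tx":0.0005,"ty":0,"tz":0.004,"wx":0,"wy":0,"wz":0,"fingers":0},
    {"tx":0.001,"ty":0,"tz":0.005,"wx":0,"wy":0,"wz":0,"fingers":0},
    {"tx":0.001,"ty":0,"tz":0.006,"wx":0,"wy":0,"wz":0,"fingers":0},
    {"tx":0.0015,"ty":0,"tz":0.007,"wx":0,"wy":0,"wz":0,"fingers":0},
    {"tx":0.0015,"ty":0,"tz":0.008,"wx":0,"wy":0,"wz":0,"fingers":0},
    {"tx":0.002,"ty":0,"tz":0.0085,"wx":0,"wy":0,"wz":0,"fingers":0},
    {"tx":0.002,"ty":0,"tz":0.0085,"wx":0,"wy":0,"wz":0,"fingers":0}
  ]
}}

```text
time: 24.75
tool_pos: [619.1, -216.7, 155.0]
orientation: [-0.0, 0.726, -0.687, 0.0]
ft_force: [0.6, -3.0, 4.2]
finger_gap: 0.5
```

```bash
python3 ang.py
```

```text
{'time': 24.75, 'joints': [0.594, 0.555, -0.431, 1.567, 0.254, 1.075, -1.416], 'tool_pos': [619.057, -216.661, 154.977], 'orientation': [-0.0, 0.726, -0.687, 0.0], 'ft_force': [0.578, -2.974, 4.212], 'finger_gap': 0.487}
theta est 0.07352858066155904 bar y should be -217.52534945306033 z for .4: 90.40368597535002 fz 4.211802250576947
```

Click 1 felt: the force fell from 7.1 to 4.2 N right at the predicted height. Next I'll go to just before the second tooth.

Request:
{"op": "move_arm", "data": {
  "series": [
    {"tx":0.0003,"ty":0,"tz":0.0012,"wx":0,"wy":0,"wz":0,"fingers":0},
    {"tx":0.0007,"ty":0,"tz":0.0025,"wx":0,"wy":0,"wz":0,"fingers":0},
    {"tx":0.001,"ty":0,"tz":0.0038,"wx":0,"wy":0,"wz":0,"fingers":0},
    {"tx":0.0014,"ty":0,"tz":0.005,"wx":0,"wy":0,"wz":0,"fingers":0},
    {"tx":0.0018,"ty":0,"tz":0.0063,"wx":0,"wy":0,"wz":0,"fingers":0},
    {"tx":0.0021,"ty":0,"tz":0.0075,"wx":0,"wy":0,"wz":0,"fingers":0},
    {"tx":0.0025,"ty":0,"tz":0.0088,"wx":0,"wy":0,"wz":0,"fingers":0},
    {"tx":0.003,"ty":0,"tz":0.01,"wx":0,"wy":0,"wz":0,"fingers":0},
    {"tx":0.0035,"ty":0,"tz":0.011,"wx":0,"wy":0,"wz":0,"fingers":0},
    {"tx":0.0035,"ty":0,"tz":0.011,"wx":0,"wy":0,"wz":0,"fingers":0}
  ]
}}

```text
time: 26.0
tool_pos: [619.2, -219.5, 143.9]
orientation: [-0.0, 0.727, -0.687, -0.0]
ft_force: [0.5, -1.9, 7.3]
finger_gap: 0.7
```

```bash
python3 ang.py
```

```text
{'time': 26.0, 'joints': [0.596, 0.569, -0.428, 1.573, 0.259, 1.057, -1.415], 'tool_pos': [619.166, -219.484, 143.852], 'orientation': [-0.0, 0.727, -0.687, -0.0], 'ft_force': [0.487, -1.924, 7.3], 'finger_gap': 0.697}
theta est 0.1309430888594676 bar y should be -220.36325099704032 z for .4: 90.40368597535002 fz 7.300395773813112
```

Request:
{"op": "move_arm", "data": {
  "series": [
    {"tx":0.0002,"ty":0,"tz":0.001,"wx":0,"wy":0,"wz":0,"fingers":0},
    {"tx":0.0004,"ty":0,"tz":0.002,"wx":0,"wy":0,"wz":0,"fingers":0},
    {"tx":0.0006,"ty":0,"tz":0.003,"wx":0,"wy":0,"wz":0,"fingers":0},
    {"tx":0.0008,"ty":0,"tz":0.004,"wx":0,"wy":0,"wz":0,"fingers":0},
    {"tx":0.001,"ty":0,"tz":0.005,"wx":0,"wy":0,"wz":0,"fingers":0},
    {"tx":0.0012,"ty":0,"tz":0.006,"wx":0,"wy":0,"wz":0,"fingers":0},
    {"tx":0.0014,"ty":0,"tz":0.007,"wx":0,"wy":0,"wz":0,"fingers":0},
    {"tx":0.0016,"ty":0,"tz":0.008,"wx":0,"wy":0,"wz":0,"fingers":0},
    {"tx":0.0018,"ty":0,"tz":0.0085,"wx":0,"wy":0,"wz":0,"fingers":0},
    {"tx":0.0018,"ty":0,"tz":0.0085,"wx":0,"wy":0,"wz":0,"fingers":0}
  ]
}}

```text
time: 27.25
tool_pos: [619.1, -221.5, 135.1]
orientation: [-0.0, 0.727, -0.687, -0.0]
ft_force: [0.4, -2.6, 4.5]
finger_gap: 0.4
```

```bash
python3 ang.py
```

```text
{'time': 27.25, 'joints': [0.596, 0.579, -0.424, 1.577, 0.264, 1.043, -1.416], 'tool_pos': [619.119, -221.461, 135.121], 'orientation': [-0.0, 0.727, -0.687, -0.0], 'ft_force': [0.366, -2.579, 4.463], 'finger_gap': 0.377}
theta est 0.1754771861813392 bar y should be -222.12205259161644 z for .4: 90.40368597535002 fz 4.463400908373435
```

Click 2 felt (7.3 to 4.5 N). Now the third.

Request:
{"op": "move_arm", "data": {
  "series": [
    {"tx":0.0002,"ty":0,"tz":0.0012,"wx":0,"wy":0,"wz":0,"fingers":0},
    {"tx":0.0004,"ty":0,"tz":0.0025,"wx":0,"wy":0,"wz":0,"fingers":0},
    {"tx":0.0006,"ty":0,"tz":0.0037,"wx":0,"wy":0,"wz":0,"fingers":0},
    {"tx":0.0009,"ty":0,"tz":0.005,"wx":0,"wy":0,"wz":0,"fingers":0},
    {"tx":0.0012,"ty":0,"tz":0.0062,"wx":0,"wy":0,"wz":0,"fingers":0},
    {"tx":0.0014,"ty":0,"tz":0.0075,"wx":0,"wy":0,"wz":0,"fingers":0},
    {"tx":0.0016,"ty":0,"tz":0.0087,"wx":0,"wy":0,"wz":0,"fingers":0},
    {"tx":0.0018,"ty":0,"tz":0.01,"wx":0,"wy":0,"wz":0,"fingers":0},
    {"tx":0.002,"ty":0,"tz":0.0108,"wx":0,"wy":0,"wz":0,"fingers":0},
    {"tx":0.002,"ty":0,"tz":0.0108,"wx":0,"wy":0,"wz":0,"fingers":0}
  ]
}}

```text
time: 28.5
tool_pos: [619.3, -223.5, 124.6]
orientation: [-0.0, 0.727, -0.687, -0.0]
ft_force: [-1.2, -3.2, 9.1]
finger_gap: 0.5
```

```bash
python3 ang.py
```

```text
{'time': 28.5, 'joints': [0.596, 0.591, -0.421, 1.583, 0.269, 1.025, -1.417], 'tool_pos': [619.299, -223.524, 124.576], 'orientation': [-0.0, 0.727, -0.687, -0.0], 'ft_force': [-1.244, -3.195, 9.084], 'finger_gap': 0.461}
theta est 0.2288083244024289 bar y should be -223.71429944160639 z for .4: 90.40368597535002 fz 9.083533237125097
```

Request:
{"op": "move_arm", "data": {
  "series": [
    {"tx":0.0001,"ty":0,"tz":0.001,"wx":0,"wy":0,"wz":0,"fingers":0},
    {"tx":0.0003,"ty":0,"tz":0.002,"wx":0,"wy":0,"wz":0,"fingers":0},
    {"tx":0.0004,"ty":0,"tz":0.003,"wx":0,"wy":0,"wz":0,"fingers":0},
    {"tx":0.0005,"ty":0,"tz":0.004,"wx":0,"wy":0,"wz":0,"fingers":0},
    {"tx":0.0007,"ty":0,"tz":0.005,"wx":0,"wy":0,"wz":0,"fingers":0},
    {"tx":0.0008,"ty":0,"tz":0.006,"wx":0,"wy":0,"wz":0,"fingers":0},
    {"tx":0.0009,"ty":0,"tz":0.007,"wx":0,"wy":0,"wz":0,"fingers":0},
    {"tx":0.001,"ty":0,"tz":0.008,"wx":0,"wy":0,"wz":0,"fingers":0},
    {"tx":0.001,"ty":0,"tz":0.0088,"wx":0,"wy":0,"wz":0,"fingers":0},
    {"tx":0.001,"ty":0,"tz":0.0088,"wx":0,"wy":0,"wz":0,"fingers":0}
  ]
}}

```text
time: 29.75
tool_pos: [619.3, -224.6, 115.5]
orientation: [0.0, 0.727, -0.687, -0.0]
ft_force: [-0.5, -2.8, 4.4]
finger_gap: 0.3
```

```bash
python3 ang.py
```

```text
{'time': 29.75, 'joints': [0.595, 0.602, -0.417, 1.589, 0.274, 1.01, -1.419], 'tool_pos': [619.25, -224.627, 115.524], 'orientation': [0.0, 0.727, -0.687, -0.0], 'ft_force': [-0.463, -2.803, 4.358], 'finger_gap': 0.259}
theta est 0.2743042642187181 bar y should be -224.6266408769571 z for .4: 90.40368597535002 fz 4.3578560743008214
```

Click 3 felt (9.1 to 4.4 N). Fourth and last: up to the tooth, then over it into the notch at z ≈ 91.

Request:
{"op": "move_arm", "data": {
  "series": [
    {"tx":0,"ty":0,"tz":0.0012,"wx":0,"wy":0,"wz":0,"fingers":0},
    {"tx":0,"ty":0,"tz":0.0025,"wx":0,"wy":0,"wz":0,"fingers":0},
    {"tx":0.0001,"ty":0,"tz":0.0037,"wx":0,"wy":0,"wz":0,"fingers":0},
    {"tx":0.0002,"ty":0,"tz":0.005,"wx":0,"wy":0,"wz":0,"fingers":0},
    {"tx":0.0002,"ty":0,"tz":0.0062,"wx":0,"wy":0,"wz":0,"fingers":0},
    {"tx":0.0003,"ty":0,"tz":0.0075,"wx":0,"wy":0,"wz":0,"fingers":0},
    {"tx":0.0003,"ty":0,"tz":0.0087,"wx":0,"wy":0,"wz":0,"fingers":0},
    {"tx":0.0004,"ty":0,"tz":0.01,"wx":0,"wy":0,"wz":0,"fingers":0},
    {"tx":0.0005,"ty":0,"tz":0.011,"wx":0,"wy":0,"wz":0,"fingers":0},
    {"tx":0.0005,"ty":0,"tz":0.011,"wx":0,"wy":0,"wz":0,"fingers":0}
  ]
}}

```text
time: 31.0
tool_pos: [619.4, -225.3, 104.9]
orientation: [0.0, 0.726, -0.687, 0.0]
ft_force: [-1.8, -3.3, 10.0]
finger_gap: 0.7
```

```bash
python3 ang.py
```

```text
{'time': 31.0, 'joints': [0.593, 0.614, -0.413, 1.595, 0.281, 0.992, -1.423], 'tool_pos': [619.379, -225.327, 104.896], 'orientation': [0.0, 0.726, -0.687, 0.0], 'ft_force': [-1.756, -3.296, 10.05], 'finger_gap': 0.728}
theta est 0.3275194127702647 bar y should be -225.17007307782455 z for .4: 90.40368597535002 fz 10.049827514484639
```

Request:
{"op": "move_arm", "data": {
  "series": [
    {"tx":0,"ty":0,"tz":0.001,"wx":0,"wy":0,"wz":0,"fingers":0},
    {"tx":0,"ty":0,"tz":0.002,"wx":0,"wy":0,"wz":0,"fingers":0},
    {"tx":0,"ty":0,"tz":0.003,"wx":0,"wy":0,"wz":0,"fingers":0},
    {"tx":0,"ty":0,"tz":0.004,"wx":0,"wy":0,"wz":0,"fingers":0},
    {"tx":0,"ty":0,"tz":0.005,"wx":0,"wy":0,"wz":0,"fingers":0},
    {"tx":0,"ty":0,"tz":0.006,"wx":0,"wy":0,"wz":0,"fingers":0},
    {"tx":0,"ty":0,"tz":0.007,"wx":0,"wy":0,"wz":0,"fingers":0},
    {"tx":0,"ty":0,"tz":0.008,"wx":0,"wy":0,"wz":0,"fingers":0},
    {"tx":0,"ty":0,"tz":0.0085,"wx":0,"wy":0,"wz":0,"fingers":0},
    {"tx":0,"ty":0,"tz":0.0085,"wx":0,"wy":0,"wz":0,"fingers":0}
  ]
}}

```text
time: 32.25
tool_pos: [619.4, -225.5, 96.3]
orientation: [0.0, 0.726, -0.687, 0.0]
ft_force: [-0.2, -5.0, 7.4]
finger_gap: 0.9
```

```bash
python3 ang.py
```

```text
{'time': 32.25, 'joints': [0.591, 0.624, -0.41, 1.6, 0.285, 0.977, -1.426], 'tool_pos': [619.388, -225.522, 96.256], 'orientation': [0.0, 0.726, -0.687, 0.0], 'ft_force': [-0.161, -5.039, 7.443], 'finger_gap': 0.88}
theta est 0.37072355524659295 bar y should be -225.19494387205074 z for .4: 90.40368597535002 fz 7.442823502105693
```

Request:
{"op": "move_arm", "data": {
  "series": [
    {"tx":0,"ty":0,"tz":0.001,"wx":0,"wy":0,"wz":0,"fingers":0},
    {"tx":0,"ty":0,"tz":0.002,"wx":0,"wy":0,"wz":0,"fingers":0},
    {"tx":0,"ty":0,"tz":0.003,"wx":0,"wy":0,"wz":0,"fingers":0},
    {"tx":0,"ty":0,"tz":0.004,"wx":0,"wy":0,"wz":0,"fingers":0},
    {"tx":0,"ty":0,"tz":0.005,"wx":0,"wy":0,"wz":0,"fingers":0},
    {"tx":0,"ty":0,"tz":0.0055,"wx":0,"wy":0,"wz":0,"fingers":0},
    {"tx":0,"ty":0,"tz":0.0055,"wx":0,"wy":0,"wz":0,"fingers":0},
    {"tx":0,"ty":0,"tz":0.0055,"wx":0,"wy":0,"wz":0,"fingers":0},
    {"tx":0,"ty":0,"tz":0.0055,"wx":0,"wy":0,"wz":0,"fingers":0},
    {"tx":0,"ty":0,"tz":0.0055,"wx":0,"wy":0,"wz":0,"fingers":0}
  ]
}}

```text
time: 33.5
tool_pos: [619.4, -225.5, 90.9]
orientation: [0.0, 0.726, -0.687, 0.0]
ft_force: [0.4, -4.9, 8.1]
finger_gap: 0.5
```

```bash
python3 ang.py; python3 -c "
from h import *
cv2.imwrite('pics/wend.png',ctrl.camera('wrist'));t=ctrl.camera('top');a=cv2.imread('pics/top0.png')
d=cv2.absdiff(a,t).max(2)
for n,(x0,y0,x1,y1) in dict(tray=(420,285,505,358),block=(175,300,228,336),cup=(155,185,200,225),jar_screw=(225,168,318,205)).items(): print(n,(d[y0:y1,x0:x1]>60).mean())
"
```

```text
{'time': 33.5, 'joints': [0.589, 0.63, -0.408, 1.604, 0.288, 0.968, -1.429], 'tool_pos': [619.394, -225.504, 90.863], 'orientation': [0.0, 0.726, -0.687, 0.0], 'ft_force': [0.372, -4.903, 8.074], 'finger_gap': 0.508}
theta est 0.3977027458419981 bar y should be -225.02116225670952 z for .4: 90.40368597535002 fz 8.073776479828032
tray 0.2881547139403707
block 0.0
cup 0.0
jar_screw 0.0
```

```bash
python3 -c "
from h import *
def box(im):
    m=((im[...,0].astype(int)-im[...,2])>35).astype(np.uint8);n,l,s,c=cv2.connectedComponentsWithStats(m[120:210,365:465]);k=1+s[1:,4].argmax();return s[k],c[k].round(1)
s=ctrl.camera('side');cv2.imwrite('pics/send.png',s)
print(box(cv2.imread('pics/side0.png')),box(s))
print(ctrl.hand_in())"
```

```text
(array([  19,   23,   63,   48, 1709], dtype=int32), array([49.4, 46. ])) (array([  19,   23,   63,   48, 1780], dtype=int32), array([49.6, 46.3]))
the job is handed in; nothing more can be done
None
```

The plate is in the press's nest and the lever is held down at the fourth click. I handed the job in at about 33.6 s of the 72 s allowed.

- **Plate:** I lifted it on the spatula, carried it level and set it down between the guides without touching it with the fingers. I then drew the spatula straight out. A view after the withdrawal showed the plate still seated.
- **Spatula:** It lies flat on the bench near its old place, clear of the press.
- **Lever:** All four clicks were felt as force drops at the expected heights: 7.1 to 4.2 N, 7.3 to 4.5 N, 9.1 to 4.4 N and 10.0 to 7.4 N. The fourth drop is smaller, probably because the foot was by then pressing on the plate. The lever angle, worked out from the fingertip height, is about 0.398 rad, against 0.4 for the fourth notch and 0.45 for the fifth tooth. The shut fingers hold it there with about 8 N.
- **Other objects:** The top view showed no change at the hole block, tube cup, jar or screwdriver. It did show a difference at the nut tray, but the tray's outline in the side view matches the start to the pixel, so I put that down to the arm or its shadow.

The top and wrist cameras disagreed by about 3 mm. I worked from the mean of the two and aligned the plate to the nest by relative measurements. My picture limit was used up before the lever push, so the final state was checked only by numbers.

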